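# Zero the bench scale and load it with a nested, cross-laid block of zinc ingots

## Task

Zero the empty bench scale with its green key, then load it with the four zinc ingots as one block of two flat layers in the middle of the platter: each layer is one ingot wide face down and one wide face up (as they already lie), nested close together side by side so that their sloping sides overlap, with ends level, and the upper pair lies crosswise on top of the lower pair. Finish the lower pair before the upper, set everything down gently, and leave the zero key alone once there is load on the platter. Do not disturb the other things on the bench.

Things in the scene. Friction and masses are not known exactly. Their poses are not given: they have to be found in the camera images.
- ingot_a: Cast-zinc ingot, about 0.34 kg, 24 mm high, tapered: wide face 66 x 36 mm, narrow face 63 x 26 mm (ends lean only 1.5 mm). This one lies WIDE FACE DOWN (bright narrow face on top). Origin: centre of underside; x along its length, z up. A wide-face-up ingot can be lowered straight down beside it, sloping sides together, to touch at 31 mm between centre lines.
- ingot_b: Cast-zinc ingot, about 0.34 kg, 24 mm high, tapered: wide face 66 x 36 mm, narrow face 63 x 26 mm (ends lean only 1.5 mm). This one lies WIDE FACE DOWN (bright narrow face on top). Origin: centre of underside; x along its length, z up. A wide-face-up ingot can be lowered straight down beside it, sloping sides together, to touch at 31 mm between centre lines.
- ingot_c: Cast-zinc ingot, about 0.34 kg, 24 mm high, tapered: wide face 66 x 36 mm, narrow face 63 x 26 mm (ends lean only 1.5 mm). This one lies WIDE FACE UP (dark dull field on top). Origin: centre of underside; x along its length, z up. It goes straight down beside a placed wide-face-down ingot; the reverse order jams on its overhang.
- ingot_d: Cast-zinc ingot, about 0.34 kg, 24 mm high, tapered: wide face 66 x 36 mm, narrow face 63 x 26 mm (ends lean only 1.5 mm). This one lies WIDE FACE UP (dark dull field on top). Origin: centre of underside; x along its length, z up. It goes straight down beside a placed wide-face-down ingot; the reverse order jams on its overhang.
- platter: Flat steel platter of the bench scale, 190 mm (x) by 198 mm (y), rigid. Origin: centre of its upper face, 54 mm above the bench; x towards the scale's keypad, z up. The light grey scale housing under it is 204 mm wide and runs from 98 mm behind (-x) to 174 mm in front (+x) of the platter's centre; the keypad deck lies 34 mm above the bench.
- zero_key_top (a point): Centre of the top of the round green zero key, 22 mm across, on the keypad deck of the scale, 133 mm in x and 68 mm in y from the platter's centre; its top stands 44 mm above the bench when released and it is pressed straight down.
- zero_key (a joint): Travel of the zero key: 0 released, 0.004 m fully down; it counts as pressed beyond 0.0025 m. A spring brings it back; fully down takes about 4 N.
- pvc_tee: Bystander: white PVC pipe tee, 90 x 72 x 46 mm. Origin at the middle of its underside.
- ball_valve: Bystander: brass ball valve with a red lever, 90 mm long, 56 mm high. Origin at the middle of its underside.
- wrench: Bystander: steel open-ended wrench lying flat, low. Origin at the middle of its underside.
- seal_tape: Bystander: white roll of thread-seal tape lying flat, 54 mm across, 13 mm high. Origin at the middle of its underside.
- brass_weight: Bystander: brass cylinder weight with a knob, 38 mm across, 56 mm high. Origin at the middle of its underside.
- pvc_elbow: Bystander: white PVC pipe elbow, about 66 x 66 x 46 mm. Origin at the middle of its underside.
- sample_cup: Bystander: clear plastic sample cup, 72 mm across, 48 mm high. Origin at the middle of its underside.
Mind the look-alikes: they are no part of the job. Leave any turquoise look-alike of the ingot_d alone.

How it is judged (in metres and radians):
On the way, in this order (a step that is already met when the one before it is completed fails the run):
1. the zero key is pressed while nothing is on the platter (value of joint zero_key above 0.0025 m and contact force between platter and anything else below 0.3 N), for 0.1 s.
2. the lower layer lies nested on the platter: one ingot wide face down, one wide face up (((z of ingot_a in the frame of platter between -0.003 and 0.003 m and angle between each of ingot_a, ingot_c's own z axis and vertical below 0.06 rad and horizontal distance between each of ingot_a, ingot_c and platter below 0.042 m and z of ingot_c in the frame of platter between -0.003 and 0.003 m and horizontal distance between ingot_a and ingot_c below 0.0355 m and angle between the x axis of ingot_a and the x axis of ingot_c, either way round below 0.12 rad and x of ingot_c in the frame of ingot_a between -0.008 and 0.008 m) or (z of ingot_a in the frame of platter between -0.003 and 0.003 m and angle between each of ingot_a, ingot_d's own z axis and vertical below 0.06 rad and horizontal distance between each of ingot_a, ingot_d and platter below 0.042 m and z of ingot_d in the frame of platter between -0.003 and 0.003 m and horizontal distance between ingot_a and ingot_d below 0.0355 m and angle between the x axis of ingot_a and the x axis of ingot_d, either way round below 0.12 rad and x of ingot_d in the frame of ingot_a between -0.008 and 0.008 m) or (z of ingot_b in the frame of platter between -0.003 and 0.003 m and angle between each of ingot_b, ingot_c's own z axis and vertical below 0.06 rad and horizontal distance between each of ingot_b, ingot_c and platter below 0.042 m and z of ingot_c in the frame of platter between -0.003 and 0.003 m and horizontal distance between ingot_b and ingot_c below 0.0355 m and angle between the x axis of ingot_b and the x axis of ingot_c, either way round below 0.12 rad and x of ingot_c in the frame of ingot_b between -0.008 and 0.008 m) or (z of ingot_b in the frame of platter between -0.003 and 0.003 m and angle between each of ingot_b, ingot_d's own z axis and vertical below 0.06 rad and horizontal distance between each of ingot_b, ingot_d and platter below 0.042 m and z of ingot_d in the frame of platter between -0.003 and 0.003 m and horizontal distance between ingot_b and ingot_d below 0.0355 m and angle between the x axis of ingot_b and the x axis of ingot_d, either way round below 0.12 rad and x of ingot_d in the frame of ingot_b between -0.008 and 0.008 m))), for 0.2 s.
At the end, for the whole second after the job is handed in: All four ingots at rest on the platter, level within 3.4 deg and within 42 mm of its centre: per layer one wide face down, one up, centre lines under 35.5 mm apart, ends level within 8 mm; upper pair crosswise within 8 deg, its centres under 36 mm (level) from both lower ones; key released ((((z of ingot_a in the frame of platter between -0.003 and 0.003 m and angle between each of ingot_a, ingot_c's own z axis and vertical below 0.06 rad and horizontal distance between each of ingot_a, ingot_c and platter below 0.042 m and z of ingot_c in the frame of platter between -0.003 and 0.003 m and horizontal distance between ingot_a and ingot_c below 0.0355 m and angle between the x axis of ingot_a and the x axis of ingot_c, either way round below 0.12 rad and x of ingot_c in the frame of ingot_a between -0.008 and 0.008 m) and (z of ingot_b in the frame of platter between 0.021 and 0.027 m and angle between each of ingot_b, ingot_d's own z axis and vertical below 0.06 rad and horizontal distance between each of ingot_b, ingot_d and platter below 0.042 m and z of ingot_d in the frame of platter between 0.021 and 0.027 m and horizontal distance between ingot_b and ingot_d below 0.0355 m and angle between the x axis of ingot_b and the x axis of ingot_d, either way round below 0.12 rad and x of ingot_d in the frame of ingot_b between -0.008 and 0.008 m) and horizontal distance between each of ingot_b, ingot_d and ingot_a below 0.036 m and horizontal distance between each of ingot_b, ingot_d and ingot_c below 0.036 m and angle between the x axis of each of ingot_b, ingot_d and the y axis of ingot_a, either way round below 0.14 rad) or ((z of ingot_a in the frame of platter between -0.003 and 0.003 m and angle between each of ingot_a, ingot_d's own z axis and vertical below 0.06 rad and horizontal distance between each of ingot_a, ingot_d and platter below 0.042 m and z of ingot_d in the frame of platter between -0.003 and 0.003 m and horizontal distance between ingot_a and ingot_d below 0.0355 m and angle between the x axis of ingot_a and the x axis of ingot_d, either way round below 0.12 rad and x of ingot_d in the frame of ingot_a between -0.008 and 0.008 m) and (z of ingot_b in the frame of platter between 0.021 and 0.027 m and angle between each of ingot_b, ingot_c's own z axis and vertical below 0.06 rad and horizontal distance between each of ingot_b, ingot_c and platter below 0.042 m and z of ingot_c in the frame of platter between 0.021 and 0.027 m and horizontal distance between ingot_b and ingot_c below 0.0355 m and angle between the x axis of ingot_b and the x axis of ingot_c, either way round below 0.12 rad and x of ingot_c in the frame of ingot_b between -0.008 and 0.008 m) and horizontal distance between each of ingot_b, ingot_c and ingot_a below 0.036 m and horizontal distance between each of ingot_b, ingot_c and ingot_d below 0.036 m and angle between the x axis of each of ingot_b, ingot_c and the y axis of ingot_a, either way round below 0.14 rad) or ((z of ingot_b in the frame of platter between -0.003 and 0.003 m and angle between each of ingot_b, ingot_c's own z axis and vertical below 0.06 rad and horizontal distance between each of ingot_b, ingot_c and platter below 0.042 m and z of ingot_c in the frame of platter between -0.003 and 0.003 m and horizontal distance between ingot_b and ingot_c below 0.0355 m and angle between the x axis of ingot_b and the x axis of ingot_c, either way round below 0.12 rad and x of ingot_c in the frame of ingot_b between -0.008 and 0.008 m) and (z of ingot_a in the frame of platter between 0.021 and 0.027 m and angle between each of ingot_a, ingot_d's own z axis and vertical below 0.06 rad and horizontal distance between each of ingot_a, ingot_d and platter below 0.042 m and z of ingot_d in the frame of platter between 0.021 and 0.027 m and horizontal distance between ingot_a and ingot_d below 0.0355 m and angle between the x axis of ingot_a and the x axis of ingot_d, either way round below 0.12 rad and x of ingot_d in the frame of ingot_a between -0.008 and 0.008 m) and horizontal distance between each of ingot_a, ingot_d and ingot_b below 0.036 m and horizontal distance between each of ingot_a, ingot_d and ingot_c below 0.036 m and angle between the x axis of each of ingot_a, ingot_d and the y axis of ingot_b, either way round below 0.14 rad) or ((z of ingot_b in the frame of platter between -0.003 and 0.003 m and angle between each of ingot_b, ingot_d's own z axis and vertical below 0.06 rad and horizontal distance between each of ingot_b, ingot_d and platter below 0.042 m and z of ingot_d in the frame of platter between -0.003 and 0.003 m and horizontal distance between ingot_b and ingot_d below 0.0355 m and angle between the x axis of ingot_b and the x axis of ingot_d, either way round below 0.12 rad and x of ingot_d in the frame of ingot_b between -0.008 and 0.008 m) and (z of ingot_a in the frame of platter between 0.021 and 0.027 m and angle between each of ingot_a, ingot_c's own z axis and vertical below 0.06 rad and horizontal distance between each of ingot_a, ingot_c and platter below 0.042 m and z of ingot_c in the frame of platter between 0.021 and 0.027 m and horizontal distance between ingot_a and ingot_c below 0.0355 m and angle between the x axis of ingot_a and the x axis of ingot_c, either way round below 0.12 rad and x of ingot_c in the frame of ingot_a between -0.008 and 0.008 m) and horizontal distance between each of ingot_a, ingot_c and ingot_b below 0.036 m and horizontal distance between each of ingot_a, ingot_c and ingot_d below 0.036 m and angle between the x axis of each of ingot_a, ingot_c and the y axis of ingot_b, either way round below 0.14 rad)) and linear speed of each of ingot_a, ingot_b, ingot_c, ingot_d below 0.01 m/s and value of joint zero_key below 0.0015 m); the robot touches nothing.
It fails at once if the zero key is pressed with load on the platter (value of joint zero_key above 0.0025 m and contact force between platter and anything else above 0.5 N).
It fails at once if the platter takes a blow or a push of more than 60 N (contact force between platter and anything else above 60 N).
It fails at once if an ingot is dropped: it falls free of the fingers at over 0.45 m/s, as from more than about 10 mm ((linear speed of ingot_a above 0.45 m/s and contact force between the fingers and ingot_a below 0.05 N) or (linear speed of ingot_b above 0.45 m/s and contact force between the fingers and ingot_b below 0.05 N) or (linear speed of ingot_c above 0.45 m/s and contact force between the fingers and ingot_c below 0.05 N) or (linear speed of ingot_d above 0.45 m/s and contact force between the fingers and ingot_d below 0.05 N)).
It fails at once if one of the other things on the bench is moved by more than 30 mm (distance of any of pvc_tee, ball_valve, wrench, seal_tape, brass_weight, pvc_elbow, sample_cup from where it was at the start of the episode above 0.03 m).
It also fails if it takes over 72 s, if anything falls off the work surface, if the arm or the gripper's body presses on something with over 40 N, if the wrist force passes 120 N, or if a joint passes its speed limit or range.

## Robot

A 7-joint arm with a two-finger parallel gripper is mounted at the origin on the work surface. World frame = base frame: x ahead of the robot, y to its left, z up, the work surface at z = 0. Lengths are in mm, angles in rad, forces in N, time in s.
With the tool pointing down it reaches from about 425 to 925 mm from the base axis. Payload 6.8 kg.
Tool frame: the origin (TCP) lies between the finger pads; the fingertips stand 22 mm ahead of it and the grasp point (between the pads) lies 3 mm ahead of it; z points along the fingers, y is the direction in which the jaws open and shut (so a half turn about z gives the same grasp; the last joint's range is limited). The gripper opens to 88 mm and grips with 3 to 60 N. Pads are 20 mm wide; open, the fingers measure 115 mm over their backs; the gripper's body (75 mm by 178 mm) begins 61 mm behind the grasp point.
Start: joints at [1.078, 0.477, 0.022, 1.555, -0.011, 1.109, -0.083], TCP at [253.387, -625.653, 244.664] pointing down, gripper open.
Joint ranges: [-2.96, 2.96], [-0.34, 2.1], [-1.41, 1.46], [0.24, 2.44], [-1.37, 4.51], [0.17, 1.92], [-2.96, 2.96]. Speed limits (rad/s): [2.39, 2.39, 3.14, 3.14, 3.14, 3.14, 3.14].

## Interface

Orientations are given as a unit quaternion [x, y, z, w].
In Python, from bench import ctrl gives the robot as it stands. The module is installed in compiled form; this text tells all that it offers.
- The arm moves only by the tool apply_moves, never from a script. Its argument "motion" is a list of rows, each an object with "linear": the shift along the tool's x, y, z each as a share of 0.6 m, from -1 to 1, a list of three; "turn": the turn, a rotation vector about the tool's x, y, z each as a share of 90 degrees, from -1 to 1, a list of three; "claw": the opening, from -1 (shut) to 1 (fully open). A call has 1 to 12 rows; each row is the pose to reach, as a shift and turn from the pose measured when the call began, along the tool's axes at that moment; what a row does not reach only later rows make up. A row lasts 1/10 s, in which the tool goes at most 50 mm and 8.59 degrees, less where a joint would pass 70% of its speed; a pose out of reach is approached as far as the arm can. A call with a number of a shift or a turn outside -1 to 1 is refused whole. A call with a gripper value outside its range is refused whole. The fingers move at their own pace and stop on an object; "newtons" is the grip in N (left out, the last holds). Time passes only in rows, so rows that repeat a pose let the fingers close. It gives the time, the measured TCP pose, the force and the opening at its end, in the units of the state.
- ctrl.observe(): the state, without advancing time (a new reading comes with each control period).
- ctrl.get_image(name): name is "scene" or "top" or "wrist"; returns a dict with "img" (480x640x3 uint8, red, green, blue), "vertical_fov" (degrees; the focal length in pixels is half the picture's height over the tangent of half this angle, whatever the lens; pixels are square), "cx", "cy" (the principal point, pixels), "k1" (the pictures are not rectified: a ray, as slopes to the right and down, at radius r is drawn at 1 + k1 r^2 times it, then the intrinsics apply), "rvec" (rotation vector, rad) and "tvec" (3), from world to camera coordinates, as OpenCV has them. Camera axes: x right, y down, z forward; pixel columns grow to the right and rows downward; lengths in mm; the calibration is good to about 2 mm. A picture is of the moment at which its call begins. There is no depth.
- ctrl.hand_in(): hands the job in, once; it reports no verdict.
Trained networks look in the newest picture that a camera, given by its name, has taken for a name from the list of things; names that differ only in an ending like _2 or _b are one class to them, and where a whole thing is asked for, a point or a joint stands for the part that bears it (a point fixed in the world has none). Each returns a list of dicts, best first, with "p" (0 to 1); they miss things now and then, are a little off and sometimes report something else, mostly with a low value. They report only what shows in the picture. A call takes as long as a camera call. They do not tell look-alikes from the thing itself.
- ctrl.look_for(camera, query): "box" ([left, top, width, height] in pixels, round what is visible of it).
- ctrl.regions_of(camera, query): "pixels" (480x640 bool, what is visible of it) and "box" ([left, top, width, height] in pixels, round what is visible of it).
- ctrl.tip_of(camera, query): "point" ([row, column] in pixels: a listed point, or the origin of a listed thing).
The state is a dict: "clock": time; "q": joint angles; "dq": joint speeds; "joint_torque": joint torques, N m; "tcp_pos": TCP position; "tcp_rot": TCP orientation; "ft_force": force on the tool from outside, world axes, zero at the start; "wrist_torque": the same for the moment, N m; "opening": finger opening in mm.
Only numpy, scipy, OpenCV 4.12 (cv2) and the standard library are available. Lean on these libraries where they do the work, as an engineer would, in place of code of your own. Each camera call takes 0.05 s, during which the arm holds its last target.

## Working session

There is one attempt and no reset: what is moved stays moved. The work goes in short steps, Python scripts to look and compute and a tool call to move; the robot and the scene stay as the last step left them, time stands still between calls to the robot, and variables do not carry over. Pictures are saved under pics/ and viewed, and the job is handed in when it is done.

Besides the shell and the picture viewer there is one more tool, called after ">>>" by a JSON object that holds its "api" and its "payload". apply_moves: Moves the arm, as the interface text tells. Its arguments: {"type":"object","properties":{"motion":{"type":"array"},"newtons":{"type":"number"}},"required":["motion"]}

```bash
mkdir -p pics
cat > h.py <<'E'
import numpy as np, cv2
from scipy.spatial.transform import Rotation as R
from bench import ctrl
def grab(n,tag):
    d=ctrl.get_image(n); cv2.imwrite(f'pics/{tag}.png',d['img'][:,:,::-1]); return d
def K(d):
    f=240/np.tan(np.radians(d['vertical_fov'])/2); return f
def unproj(d,uv,z):
    """pixel(s) (col,row) -> world at height z"""
    f=K(d); uv=np.atleast_2d(np.asarray(uv,float))
    Km=np.array([[f,0,d['cx']],[0,f,d['cy']],[0,0,1]])
    n=cv2.undistortPoints(uv.reshape(-1,1,2),Km,np.array([d['k1'],0,0,0.])).reshape(-1,2)
    Rm=cv2.Rodrigues(np.array(d['rvec'],float))[0]; t=np.array(d['tvec'],float).ravel()
    c=-Rm.T@t; r=np.c_[n,np.ones(len(n))]@Rm
    return c+r*((z-c[2])/r[:,2])[:,None]
def proj(d,P):
    f=K(d);Km=np.array([[f,0,d['cx']],[0,f,d['cy']],[0,0,1]])
    return cv2.projectPoints(np.atleast_2d(np.asarray(P,float)),np.array(d['rvec'],float),np.array(d['tvec'],float),Km,np.array([d['k1'],0,0,0.]))[0].reshape(-1,2)
E
python3 - <<'E'
from h import *
import json
s=ctrl.observe(); print(s)
for n in('scene','top','wrist'):
    d=grab(n,n+'0'); print(n,{k:v for k,v in d.items() if k!='img'})
    Rm=cv2.Rodrigues(np.array(d['rvec'],float))[0]; print('cam',-Rm.T@np.array(d['tvec']).ravel())
E
```

```text
{'clock': 0.0, 'q': array([ 1.07790626,  0.47778675,  0.02236498,  1.5564397 , -0.01148632,
        1.10935015, -0.08309784]), 'dq': array([ 0.00053293,  0.00255133, -0.00031378,  0.00200555, -0.00011767,
       -0.00117897, -0.00158747]), 'joint_torque': array([-6.54222549e-04, -5.82854712e+01,  1.53451659e+00, -2.72612822e+01,
       -5.43751137e-02,  1.69713231e-02,  1.61209509e-04]), 'tcp_pos': array([ 253.12390653, -625.12030089,  243.69613132]), 'tcp_rot': array([ 9.81547951e-01,  1.91213911e-01, -2.56048165e-04, -8.91682812e-04]), 'ft_force': array([-0.01104606, -0.90027064, -0.88078904]), 'wrist_torque': array([ 0.00448412, -0.02792238,  0.03809046]), 'opening': 87.78463422399635}
scene {'vertical_fov': 46.87331901607843, 'cx': 323.8576554974747, 'cy': 248.49807414761867, 'k1': -0.06089453714065328, 'rvec': array([ 2.19168312,  1.21135493, -0.44405031]), 'tvec': array([-256.31407379, -291.0588218 , 1771.4548865 ])}
cam [1287.45843123 -493.41683996 1177.90286822]
top {'vertical_fov': 52.16077360248354, 'cx': 321.1797601927924, 'cy': 238.61462020600106, 'k1': 0.043709456196819076, 'rvec': array([ 2.04570071, -2.18684259,  0.21764771]), 'tvec': array([  13.84222201,  508.20612921, 1087.32000423])}
cam [ 281.03080045   -8.00975013 1166.91362215]
wrist {'vertical_fov': 58.23691123730294, 'cx': 327.2416035048094, 'cy': 238.04484481364062, 'k1': -0.0544279441642363, 'rvec': array([-2.43146733,  1.63932377,  0.20457101]), 'tvec': array([-672.96569374,  -28.44277204,  389.34933537])}
cam [ 314.54383978 -599.58093466  383.2095991 ]
```

View pics/scene0.png

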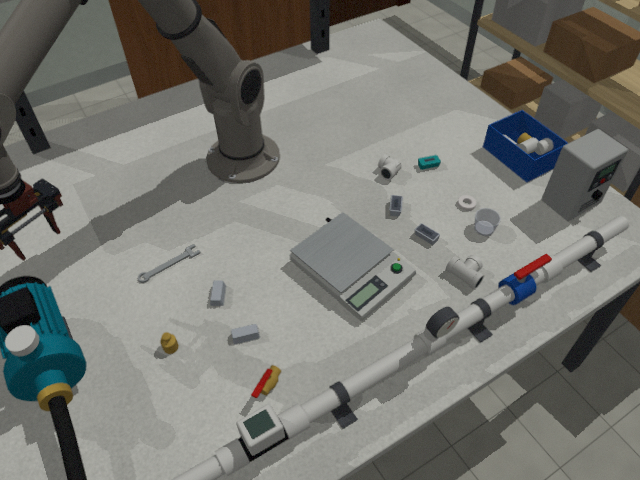

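View pics/top0.png

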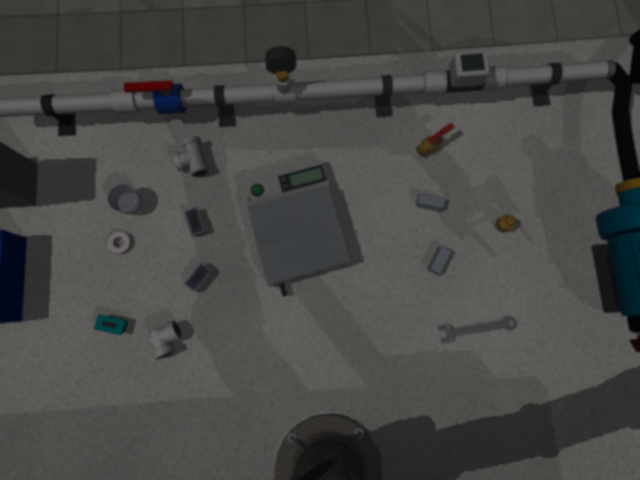

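View pics/wrist0.png

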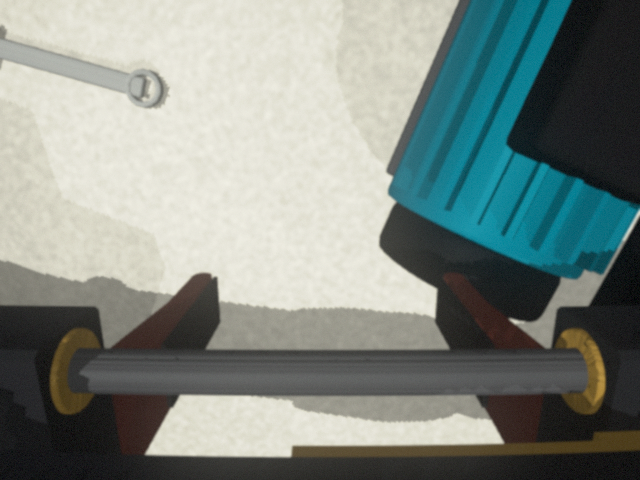

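Scene 640×480: the scale is at about (352,262) and the bright ingots at (217,292) and (244,333). The dark-field ingots are at (396,205) and (427,233), and the turquoise look-alike is at (429,161). In the top view the ingots are at (432,201), (440,260), (195,221) and (199,278), and the turquoise piece is at (110,324).

Run:
```python
from h import *
for n in('top','scene'):
    d=grab(n,n+'1')
    for q in('ingot_a','ingot_c','platter','zero_key_top','zero_key','scale'):
        for fn in('tip_of','regions_of'):
            try:
                for o in getattr(ctrl,fn)(n,q):
                    if fn=='tip_of':
                        r,c=o['point']; z={'ingot_a':0,'ingot_c':0,'platter':54,'zero_key_top':44}.get(q,40)
                        print(n,q,fn,round(o['p'],2),(round(c,1),round(r,1)),unproj(d,[c,r],z).round(1))
                    else:
                        m=o['pixels'].astype('uint8'); 
                        print(n,q,fn,round(o['p'],2),np.array(o['box']).round(), m.sum(), np.argwhere(m)[:,::-1].mean(0).round(1))
            except Exception as e: print(n,q,fn,e)
top=cv2.imread('pics/top1.png'); 
cv2.imwrite('pics/crop1.png',np.hstack([cv2.resize(top[170:320,150:250],None,fx=4,fy=4,interpolation=cv2.INTER_CUBIC)[:600],cv2.resize(top[170:320,400:500],None,fx=4,fy=4,interpolation=cv2.INTER_CUBIC)]))
cv2.imwrite('pics/crop2.png',cv2.resize(top[155:300,230:370],None,fx=4,fy=4,interpolation=cv2.INTER_CUBIC))
```

```text
top ingot_a tip_of 0.76 (428.8, 201.5) [[ 593.7 -290.9    0. ]]
top ingot_a tip_of 0.66 (198.5, 276.6) [[445.7 277.6   0. ]]
top ingot_a tip_of 0.62 (112.5, 323.8) [[349.  477.6   0. ]]
top ingot_a tip_of 0.61 (437.2, 264.2) [[ 437.4 -293.8    0. ]]
top ingot_a tip_of 0.58 (198.6, 226.2) [[569.2 275.3   0. ]]
top ingot_a regions_of 0.96 [ 97. 314.  30.  18.] 410 [110.7 324.6]
top ingot_a regions_of 0.91 [187. 261.  24.  28.] 376 [197.1 276.5]
top ingot_a regions_of 0.78 [427. 248.  25.  29.] 444 [438.6 259.8]
top ingot_a regions_of 0.74 [416. 192.  27.  20.] 410 [430.2 201.6]
top ingot_a regions_of 0.57 [185. 210.  22.  23.] 407 [193.7 221.5]
top ingot_c tip_of 0.76 (428.8, 201.5) [[ 593.7 -290.9    0. ]]
top ingot_c tip_of 0.66 (198.5, 276.6) [[445.7 277.6   0. ]]
top ingot_c tip_of 0.62 (112.5, 323.8) [[349.  477.6   0. ]]
top ingot_c tip_of 0.61 (437.2, 264.2) [[ 437.4 -293.8    0. ]]
top ingot_c tip_of 0.58 (198.6, 226.2) [[569.2 275.3   0. ]]
top ingot_c regions_of 0.96 [ 97. 314.  30.  18.] 410 [110.7 324.6]
top ingot_c regions_of 0.91 [187. 261.  24.  28.] 376 [197.1 276.5]
to
[... 2559 characters left out ...]
ne platter regions_of 0.35 [473. 208.  27.  28.] 591 [486.2 221.1]
scene zero_key_top tip_of 0.55 (396.6, 268.4) [[645.2 120.7  44. ]]
scene zero_key_top regions_of 0.41 [390. 264.  10.   8.] 54 [396.  266.8]
scene zero_key tip_of it knows: ball_valve, brass_weight, ingot, platter, pvc_elbow, pvc_tee, sample_cup, seal_tape, wrench, zero_key_top
scene zero_key regions_of 0.41 [394. 264.   5.   6.] 35 [396.2 266.4]
scene scale tip_of it knows: ball_valve, brass_weight, ingot, platter, pvc_elbow, pvc_tee, sample_cup, seal_tape, wrench, zero_key_top
scene scale regions_of it knows: ball_valve, brass_weight, ingot, platter, pvc_elbow, pvc_tee, sample_cup, seal_tape, wrench, zero_key, zero_key_top
```

View pics/crop1.png

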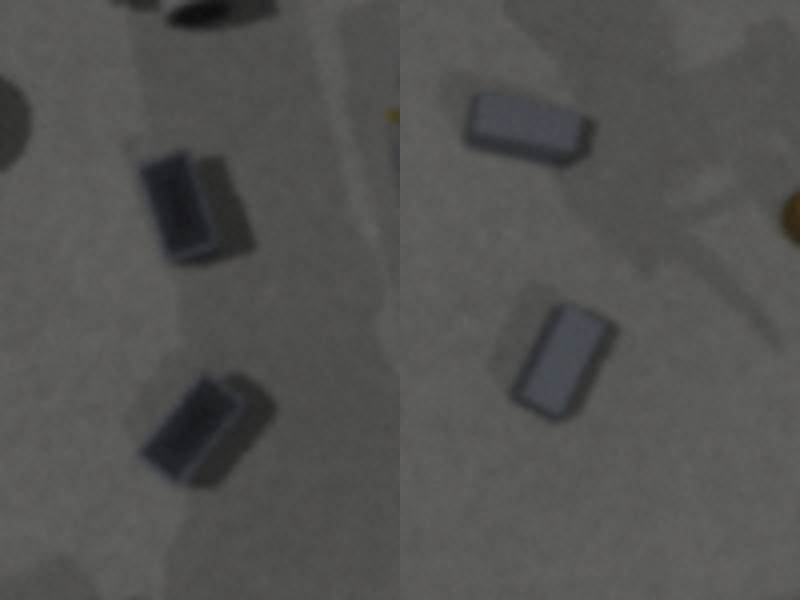

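View pics/crop2.png

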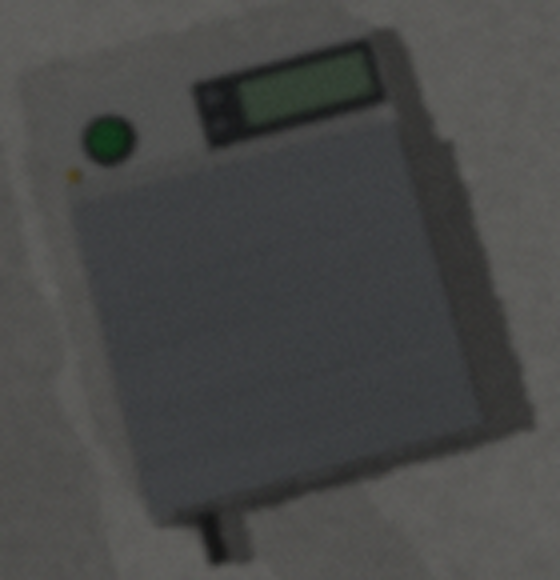

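```bash
cat >> h.py <<'E'
from scipy.optimize import least_squares
def rectfit(P,L,W):
    """fit known rect LxW (L along x) to 4 world pts, any order start; returns x,y,yaw,rms,and side lengths"""
    P=np.asarray(P)[:,:2]; s=np.linalg.norm(P-np.roll(P,-1,0),axis=1)
    i=0 if s[0]>s[1] else 1
    if L<W: i=1-i
    Q=np.roll(P,-i,0); e=Q[1]-Q[0]+Q[2]-Q[3]; yaw=np.arctan2(e[1],e[0])
    sg=np.sign(np.cross(Q[1]-Q[0],Q[2]-Q[1]))
    M=np.array([[-L,-W*sg],[L,-W*sg],[L,W*sg],[-L,W*sg]])/2
    def f(v):
        c,s_=np.cos(v[2]),np.sin(v[2]); return (M@np.array([[c,s_],[-s_,c]])+v[:2]-Q).ravel()
    r=least_squares(f,[*Q.mean(0),yaw])
    return r.x.round(3),np.sqrt((r.fun**2).mean()).round(2),s.round(1)
def ingot_pts(x,y,yaw,up,z=0):
    """up: wide face up. 8 corners bottom then top"""
    b,t=((63,26),(66,36)) if up else ((66,36),(63,26))
    c,s=np.cos(yaw),np.sin(yaw); out=[]
    for (L,W),h in((b,0),(t,24)):
        for a,bb in((-1,-1),(1,-1),(1,1),(-1,1)):
            u,v=a*L/2,bb*W/2; out.append([x+c*u-s*v,y+s*u+c*v,z+h])
    return np.array(out)
def draw(img,d,P,col=(0,0,255)):
    q=proj(d,P)
    for i in range(4):
        for a,b in((i,(i+1)%4),(i+4,(i+1)%4+4),(i,i+4)):
            cv2.line(img,tuple(int(v*16) for v in q[a]),tuple(int(v*16) for v in q[b]),col,1,cv2.LINE_AA,4)
def drawc(img,d,P,off,f,col=(0,0,255)):
    q=(proj(d,P)-np.array(off)+.5)*f-.5
    for i in range(4):
        for a,b in((i,(i+1)%4),(i+4,(i+1)%4+4),(i,i+4)):
            cv2.line(img,tuple(int(v*16) for v in q[a]),tuple(int(v*16) for v in q[b]),col,1,cv2.LINE_AA,4)
E
python3 - <<'E'
from h import *
d=grab('top','top2'); ds=grab('scene','scene2')
un=lambda P,off:(np.array(P,float)+.5)/4-.5+np.array(off)
Cs={'plat':([(72,205),(395,118),(482,422),(155,515)],(230,155),54,190,198),
'c1':([(138,160),(187,150),(215,245),(175,262)],(150,170),24,66,36),
'c2':([(208,373),(245,402),(185,485),(140,455)],(150,170),24,66,36),
'a1':([(75,92),(183,103),(178,152),(68,143)],(400,170),24,63,26),
'a2':([(165,305),(208,318),(158,410),(118,395)],(400,170),24,63,26)}
res={}
for k,(P,off,z,L,W) in Cs.items():
    r=rectfit(unproj(d,un(P,off),z),L,W); res[k]=r[0]; print(k,r)
k=unproj(d,un([(108,138)],(230,155)),44); print('key',k)
v=res['plat']
it,isc=cv2.imread('pics/top2.png'),cv2.imread('pics/scene2.png')
def crops(im,dd,name,boxes,f=4):
    for i,(x0,y0,x1,y1) in enumerate(boxes):
        c=cv2.resize(im[y0:y1,x0:x1],None,fx=f,fy=f,interpolation=cv2.INTER_CUBIC)
        c=cv2.convertScaleAbs(c,alpha=1.6)
        for k in('c1','c2','a1','a2'): drawc(c,dd,ingot_pts(*res[k],k[0]=='c'),(x0,y0),f)
        cv2.imwrite(f'pics/{name}{i}.png',c)
crops(it,d,'mt',[(150,190,250,300),(400,180,500,290)],5)
crops(isc,ds,'ms',[(375,180,475,260),(195,270,295,360)],5)
E
python3 -c "
import cv2,numpy as np
a=[cv2.imread(f'pics/{n}.png') for n in('mt0','mt1','ms0','ms1')]
a=[cv2.resize(x,(400,300*x.shape[0]//x.shape[1]*4//3))[:300] if 0 else cv2.copyMakeBorder(x,0,550-x.shape[0],0,0,0) for x in a]
g=np.vstack([np.hstack(a[:2]),np.hstack(a[2:])]);cv2.imwrite('pics/m1.png',cv2.resize(g[:550],(800,440)));cv2.imwrite('pics/m2.png',cv2.resize(g[550:],(800,440)))"
```

```text
plat (array([524.887,  31.226,  -2.933]), np.float64(1.12), array([197. , 188.7, 193.9, 189.7]))
c1 (array([577.644, 279.473,  -2.862]), np.float64(3.38), array([29.6, 61.6, 25.4, 67.5]))
c2 (array([442.004, 272.188,   2.455]), np.float64(3.19), array([28.3, 58.3, 32.2, 60.7]))
a1 (array([ 590.002, -290.913,   -1.745]), np.float64(2.24), array([65. , 30.9, 65.8, 32.3]))
a2 (array([ 446.439, -296.358,    2.581]), np.float64(1.63), array([26. , 63.3, 24.5, 61.5]))
key [[639.92389841 125.45589553  44.        ]]
```

View pics/m1.png

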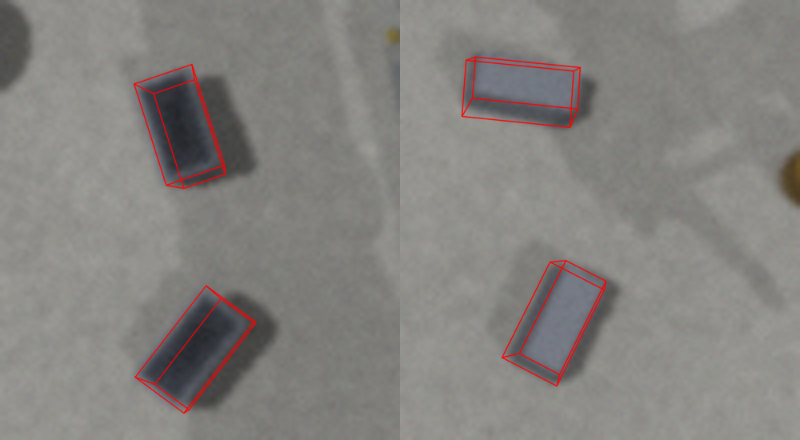

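View pics/m2.png

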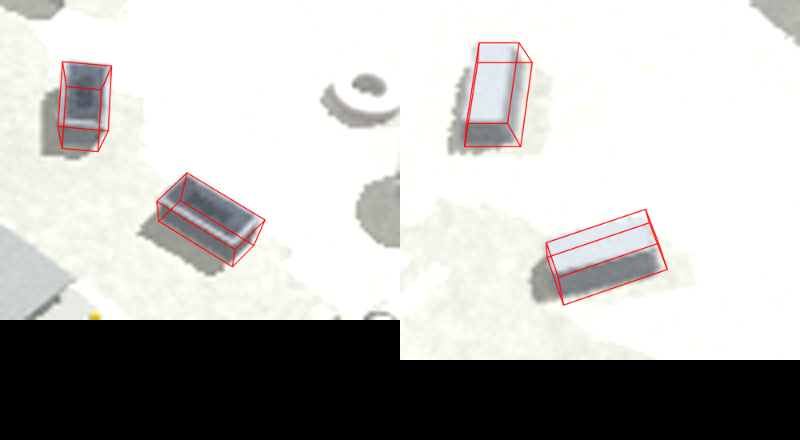

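```bash
cat >> h.py <<'E'
def plan(x,y,z,jaw=None,quiet=False):
    """jaw = world angle of tool y (mod pi). Prints linear/turn shares & rows."""
    s=ctrl.observe(); p=s['tcp_pos']; Rm=R.from_quat(s['tcp_rot'])
    az=np.arctan2(y,x); xa=az+np.pi/2
    if jaw is None: jaw=xa-np.pi/2
    xt=jaw+np.pi/2; xt+=np.pi*np.round((xa-xt)/np.pi)
    X=np.array([np.cos(xt),np.sin(xt),0]); Z=np.array([0,0,-1.]); T=np.c_[X,np.cross(Z,X),Z]
    rv=(Rm.inv()*R.from_matrix(T)).as_rotvec()
    l=Rm.inv().apply(np.array([x,y,z])-p)
    n=max(np.linalg.norm(l)/50,np.degrees(np.linalg.norm(rv))/8.59)
    print(f'at {p.round(1)} t={s["clock"]:.2f} F={s["ft_force"].round(1)} op={s["opening"]:.1f}')
    print('linear',(l/600).round(4).tolist(),'turn',(rv/(np.pi/2)).round(4).tolist(),'rows %.1f'%n, 'xa err deg %.0f'%np.degrees(xt-xa))
E
python3 - <<'E'
from h import *
for i in range(3): print(ctrl.observe()['tcp_pos'])
plan(500,-200,230)
E
```

```text
[ 253.36949609 -625.65119917  244.65642694]
[ 253.36949609 -625.65119917  244.65642694]
[ 253.36949609 -625.65119917  244.65642694]
at [ 253.4 -625.7  244.7] t=1.25 F=[ 0.4 -0.2 -0.1] op=88.0
linear [0.6473, -0.5033, 0.0244] turn [0.0, -0.0, -0.5128] rows 9.8 xa err deg 0
```

>>> {"api": "apply_moves", "payload": {"motion": [{"linear": [0.647,-0.503,0.024],"turn": [0,0,-0.513],"claw": -1},{"linear": [0.647,-0.503,0.024],"turn": [0,0,-0.513],"claw": -1},{"linear": [0.647,-0.503,0.024],"turn": [0,0,-0.513],"claw": -1},{"linear": [0.647,-0.503,0.024],"turn": [0,0,-0.513],"claw": -1},{"linear": [0.647,-0.503,0.024],"turn": [0,0,-0.513],"claw": -1},{"linear": [0.647,-0.503,0.024],"turn": [0,0,-0.513],"claw": -1},{"linear": [0.647,-0.503,0.024],"turn": [0,0,-0.513],"claw": -1},{"linear": [0.647,-0.503,0.024],"turn": [0,0,-0.513],"claw": -1},{"linear": [0.647,-0.503,0.024],"turn": [0,0,-0.513],"claw": -1},{"linear": [0.647,-0.503,0.024],"turn": [0,0,-0.513],"claw": -1},{"linear": [0.647,-0.503,0.024],"turn": [0,0,-0.513],"claw": -1}], "newtons": 30}}

```text
clock: 2.35
tcp_pos: [503.1, -193.4, 230.7]
tcp_rot: [0.825, 0.565, 0.002, -0.0]
ft_force: [0.7, -0.2, 0.7]
opening: 3.1
```

```bash
python3 -c "
from h import *
plan(640.4,125.4,130,0.2086)"
```

```text
at [ 503.1 -193.4  230.7] t=2.35 F=[ 0.7 -0.2  0.7] op=3.1
linear [0.5776, 0.0209, 0.1697] turn [0.0013, -0.0018, -0.3684] rows 7.2 xa err deg 1
```

>>> {"api": "apply_moves", "payload": {"motion": [{"linear": [0.578,0.021,0.17],"turn": [0.001,-0.002,-0.368],"claw": -1},{"linear": [0.578,0.021,0.17],"turn": [0.001,-0.002,-0.368],"claw": -1},{"linear": [0.578,0.021,0.17],"turn": [0.001,-0.002,-0.368],"claw": -1},{"linear": [0.578,0.021,0.17],"turn": [0.001,-0.002,-0.368],"claw": -1},{"linear": [0.578,0.021,0.17],"turn": [0.001,-0.002,-0.368],"claw": -1},{"linear": [0.578,0.021,0.17],"turn": [0.001,-0.002,-0.368],"claw": -1},{"linear": [0.578,0.021,0.17],"turn": [0.001,-0.002,-0.368],"claw": -1},{"linear": [0.578,0.021,0.17],"turn": [0.001,-0.002,-0.368],"claw": -1},{"linear": [0.578,0.021,0.17],"turn": [0.001,-0.002,-0.368],"claw": -1},{"linear": [0.578,0.021,0.17],"turn": [0.001,-0.002,-0.368],"claw": -1},{"linear": [0.578,0.021,0.17],"turn": [0.001,-0.002,-0.368],"claw": -1}]}}

```text
clock: 3.45
tcp_pos: [640.7, 122.5, 130.2]
tcp_rot: [0.631, 0.776, -0.001, 0.001]
ft_force: [-0.3, -0.9, 0.6]
opening: 0.4
```

```bash
python3 -c "
from h import *
d=grab('wrist','w1'); grab('scene','s3')
print(proj(d,[[640.4,125.4,44],[524.9,31.2,54]]))
plan(640.4,125.4,61.5,0.2086)"
```

```text
[[327.11571331 251.39932215]
 [ 96.37253067 371.60332425]]
at [640.8 123.  130.4] t=3.55 F=[ 0.8 -0.  -0.9] op=0.6
linear [0.0042, 0.0001, 0.1148] turn [0.0006, 0.0011, -0.0023] rows 1.4 xa err deg 1
```

View pics/w1.png

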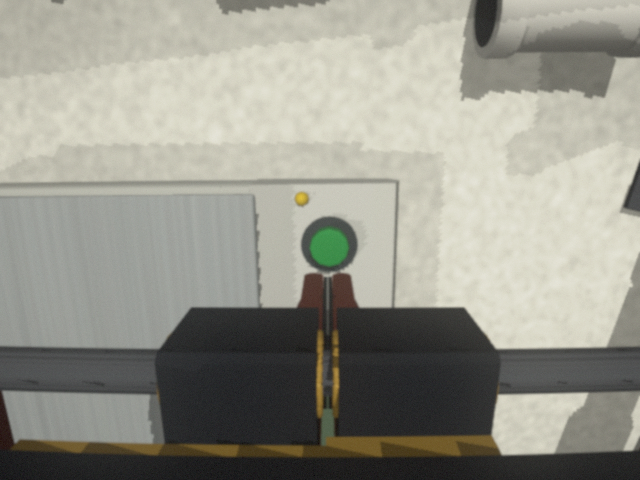

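Wrist picture: the green key is at (329,247), within 4 px of the projection (327,251). Nudging about 3 mm and pressing.

>>> {"api": "apply_moves", "payload": {"motion": [{"linear": [0.006,0,0.05],"turn": [0,0,0],"claw": -1},{"linear": [0.006,0,0.09],"turn": [0,0,0],"claw": -1},{"linear": [0.006,0,0.105],"turn": [0,0,0],"claw": -1},{"linear": [0.006,0,0.11],"turn": [0,0,0],"claw": -1},{"linear": [0.006,0,0.114],"turn": [0,0,0],"claw": -1},{"linear": [0.006,0,0.114],"turn": [0,0,0],"claw": -1},{"linear": [0.006,0,0.114],"turn": [0,0,0],"claw": -1}]}}

```text
clock: 4.25
tcp_pos: [640.8, 126.1, 63.2]
tcp_rot: [0.631, 0.776, 0.0, 0.002]
ft_force: [-1.3, -1.3, 4.2]
opening: 0.3
```

```bash
python3 -c "
from h import *
d=grab('scene','s4');grab('wrist','w2');print(ctrl.observe()['ft_force'],ctrl.observe()['tcp_pos'])
im=cv2.imread('pics/s4.png');q=proj(d,[640,127,44])[0].astype(int);cv2.imwrite('pics/s4c.png',cv2.resize(im[q[1]-60:q[1]+60,q[0]-80:q[0]+80],None,fx=5,fy=5))"
```

```text
[-1.12941108 -2.16876793  4.0186164 ] [640.79530665 126.09192647  62.94093979]
```

View pics/s4c.png

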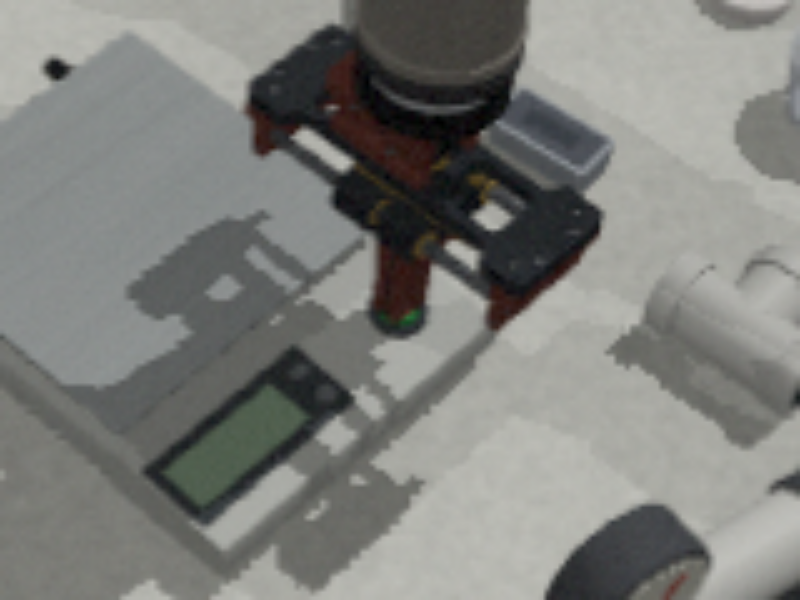

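View pics/w2.png

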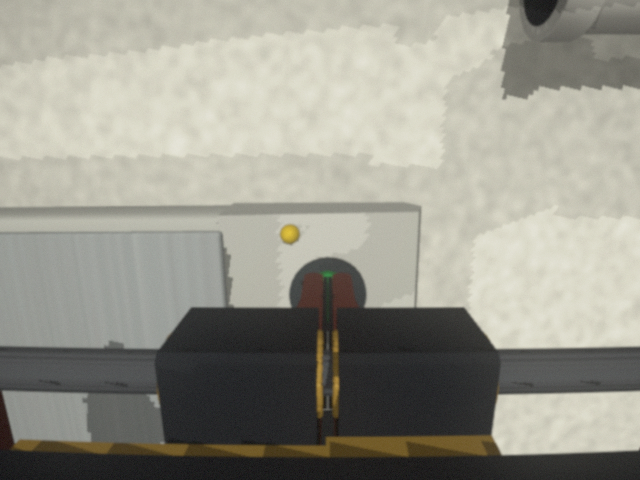

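>>> {"api": "apply_moves", "payload": {"motion": [{"linear": [0,0,0.003],"turn": [0,0,0],"claw": -1},{"linear": [0,0,0.005],"turn": [0,0,0],"claw": -1},{"linear": [0,0,0.005],"turn": [0,0,0],"claw": -1},{"linear": [0,0,0.005],"turn": [0,0,0],"claw": -1}]}}

```text
clock: 4.75
tcp_pos: [641.0, 126.2, 62.2]
tcp_rot: [0.631, 0.776, 0.0, 0.002]
ft_force: [-7.7, -4.1, 18.1]
opening: 0.2
```

```bash
python3 -c "
from h import *
print(ctrl.observe()['ft_force'])
plan(600,40,240,0.0)
plan(500,-200,240)"
```

```text
[-7.67437415 -4.08848414 18.11536984]
at [641.  126.2  62.2] t=4.75 F=[-7.7 -4.1 18.1] op=0.2
linear [-0.1278, -0.0952, -0.2963] turn [0.0021, 0.0018, 0.1301] rows 4.0 xa err deg -4
at [641.  126.2  62.2] t=4.75 F=[-7.7 -4.1 18.1] op=0.2
linear [-0.4856, -0.3396, -0.2958] turn [0.0024, 0.0014, 0.3724] rows 7.9 xa err deg 0
```

```bash
python3 -c "
from h import *
plan(590,-291,240,-1.745)
plan(590,-291,140,-1.745)"
```

```text
at [641.  126.2  62.2] t=4.75 F=[-7.7 -4.1 18.1] op=0.2
linear [-0.6645, -0.2235, -0.2949] turn [0.0032, -0.0005, 1.241] rows 13.0 xa err deg -74
at [641.  126.2  62.2] t=4.75 F=[-7.7 -4.1 18.1] op=0.2
linear [-0.664, -0.224, -0.1283] turn [0.0032, -0.0005, 1.241] rows 13.0 xa err deg -74
```

>>> {"api": "apply_moves", "payload": {"motion": [{"linear": [0,0,-0.05],"turn": [0,0,0],"claw": -1},{"linear": [0,0,-0.13],"turn": [0,0,0],"claw": -1},{"linear": [-0.3,-0.1,-0.29],"turn": [0,0,0.95],"claw": 1},{"linear": [-0.6,-0.2,-0.29],"turn": [0,0,0.95],"claw": 1},{"linear": [-0.6,-0.2,-0.29],"turn": [0,0,0.95],"claw": 1},{"linear": [-0.6,-0.2,-0.29],"turn": [0,0,0.95],"claw": 1},{"linear": [-0.6,-0.2,-0.29],"turn": [0,0,0.95],"claw": 1},{"linear": [-0.6,-0.2,-0.29],"turn": [0,0,0.95],"claw": 1},{"linear": [-0.6,-0.2,-0.29],"turn": [0,0,0.95],"claw": 1},{"linear": [-0.6,-0.2,-0.29],"turn": [0,0,0.95],"claw": 1},{"linear": [-0.6,-0.2,-0.29],"turn": [0,0,0.95],"claw": 1},{"linear": [-0.6,-0.2,-0.29],"turn": [0,0,0.95],"claw": 1}]}}

```text
clock: 5.95
tcp_pos: [596.1, -252.0, 237.2]
tcp_rot: [0.991, 0.137, 0.002, 0.002]
ft_force: [-0.8, 1.5, -0.0]
opening: 77.1
```

```bash
python3 -c "
from h import *
plan(590,-291,140,-1.745)"
```

```text
at [ 596.1 -252.   237.2] t=5.95 F=[-0.8  1.5 -0. ] op=77.1
linear [-0.028, 0.0591, 0.1621] turn [0.0021, -0.0033, 0.2853] rows 3.0 xa err deg -74
```

>>> {"api": "apply_moves", "payload": {"motion": [{"linear": [-0.028,0.059,0.162],"turn": [0.002,-0.003,0.285],"claw": 1},{"linear": [-0.028,0.059,0.162],"turn": [0.002,-0.003,0.285],"claw": 1},{"linear": [-0.028,0.059,0.162],"turn": [0.002,-0.003,0.285],"claw": 1},{"linear": [-0.028,0.059,0.162],"turn": [0.002,-0.003,0.285],"claw": 1},{"linear": [-0.028,0.059,0.162],"turn": [0.002,-0.003,0.285],"claw": 1}]}}

```text
clock: 6.45
tcp_pos: [591.2, -290.1, 140.6]
tcp_rot: [0.996, -0.084, 0.001, -0.0]
ft_force: [-0.3, 0.2, 0.3]
opening: 87.7
```

```bash
cat >> h.py <<'E'
def close(tag,x,y,yaw,up,z=0):
    d=grab('wrist',tag); im=cv2.imread(f'pics/{tag}.png')
    drawc(im,d,ingot_pts(x,y,yaw,up,z),(0,0),1); cv2.imwrite(f'pics/{tag}o.png',im)
    s=ctrl.observe(); print(s['tcp_pos'].round(1),s['clock']); return d
E
python3 -c "
from h import *
close('w3',590,-290.9,-1.745,False)"
```

```text
[ 591.5 -290.1  141.3] 6.5
```

View pics/w3o.png

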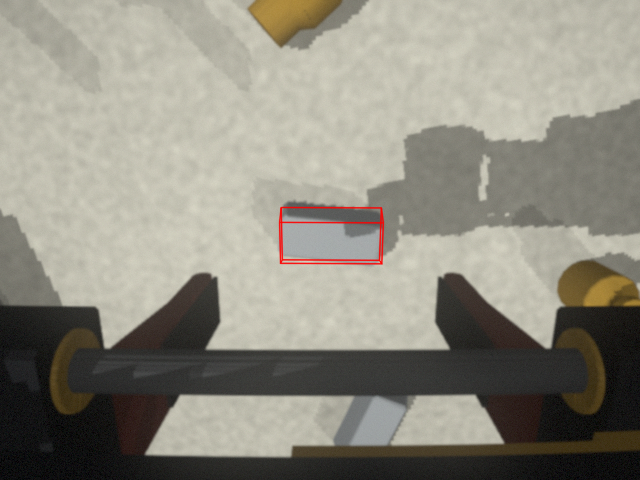

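```bash
cat >> h.py <<'E'
def zoom(tag,box,f=5,P=None,d=None):
    x0,y0,x1,y1=box; im=cv2.imread(f'pics/{tag}.png')[y0:y1,x0:x1]
    im=cv2.resize(im,None,fx=f,fy=f,interpolation=cv2.INTER_CUBIC)
    if P is not None: drawc(im,d,P,(x0,y0),f)
    cv2.imwrite(f'pics/{tag}z.png',im)
def unz(P,box,f=5): return (np.array(P,float)+.5)/f-.5+np.array(box[:2])
E
python3 -c "
from h import *
zoom('w3',(260,180,410,290))"
```

```text
(no output)
```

View pics/w3z.png

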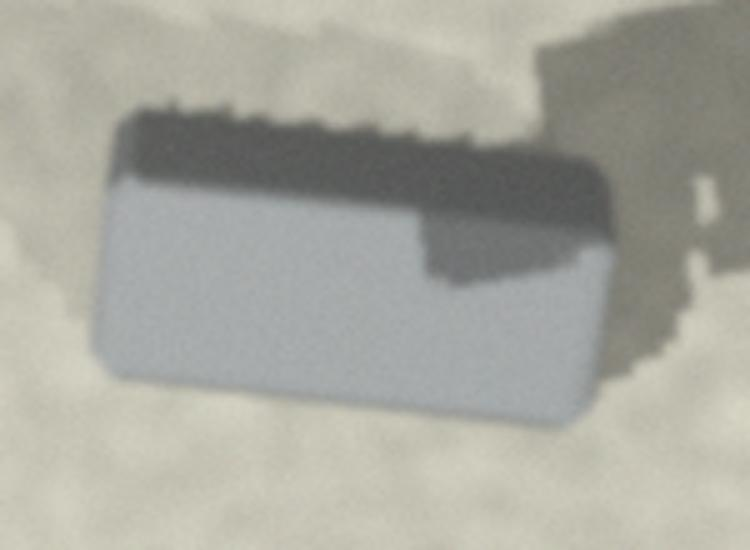

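```bash
cat >> h.py <<'E'
def tcpcam(d):
    pass
E
python3 -c "
from h import *
d=ctrl.get_image('wrist')
b=(260,180,410,290)
r=rectfit(unproj(d,unz([(115,180),(615,242),(595,428),(93,378)],b),24),63,26);print(r)
zoom('w3',b,5,ingot_pts(*r[0],False),d)
plan(r[0][0],r[0][1],25,r[0][2])
print(R.from_quat(ctrl.observe()['tcp_rot']).as_matrix().round(3))
"
```

```text
(array([ 591.296, -290.916,   -1.853]), np.float64(0.7), array([61.4, 23.9, 62.9, 25.2]))
at [ 591.5 -290.2  141.6] t=6.55 F=[0.5 0.3 0.1] op=87.9
linear [-0.0008, 0.0012, 0.1943] turn [-0.0002, -0.0022, 0.0718] rows 2.3 xa err deg -80
[[ 0.986 -0.169  0.003]
 [-0.169 -0.986 -0.   ]
 [ 0.003 -0.    -1.   ]]
```

View pics/w3z.png

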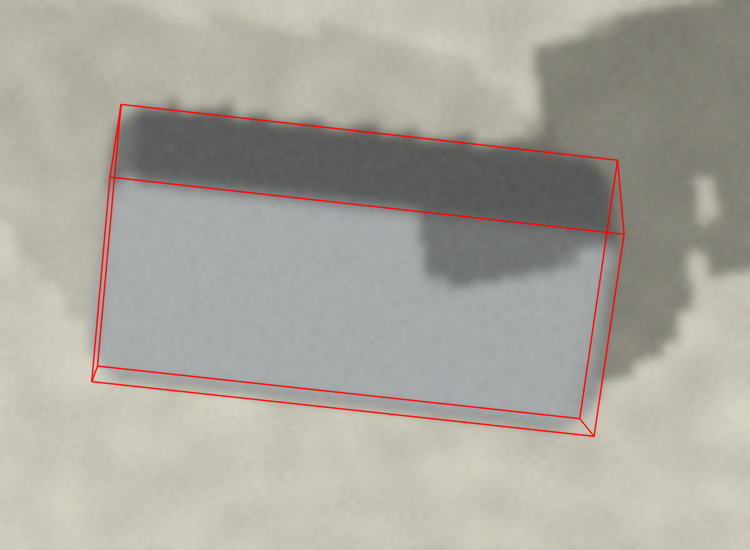

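>>> {"api": "apply_moves", "payload": {"motion": [{"linear": [-0.001,0.001,0.07],"turn": [0,-0.002,0.072],"claw": 1},{"linear": [-0.001,0.001,0.14],"turn": [0,-0.002,0.072],"claw": 1},{"linear": [-0.001,0.001,0.18],"turn": [0,-0.002,0.072],"claw": 1},{"linear": [-0.001,0.001,0.193],"turn": [0,-0.002,0.072],"claw": 1},{"linear": [-0.001,0.001,0.194],"turn": [0,-0.002,0.072],"claw": 1},{"linear": [-0.001,0.001,0.194],"turn": [0,-0.002,0.072],"claw": -1},{"linear": [-0.001,0.001,0.194],"turn": [0,-0.002,0.072],"claw": -1},{"linear": [-0.001,0.001,0.194],"turn": [0,-0.002,0.072],"claw": -1},{"linear": [-0.001,0.001,0.194],"turn": [0,-0.002,0.072],"claw": -1},{"linear": [-0.001,0.001,0.194],"turn": [0,-0.002,0.072],"claw": -1}], "newtons": 30}}

```text
clock: 7.55
tcp_pos: [592.0, -291.3, 26.6]
tcp_rot: [0.99, -0.141, 0.001, 0.0]
ft_force: [-0.1, -0.2, 7.0]
opening: 64.7
```

```bash
python3 -c "
from h import *
plan(528.3,15.4,150,0.2086)"
```

```text
at [ 592.  -291.3   26.6] t=7.55 F=[-0.1 -0.2  7. ] op=64.7
linear [-0.244, -0.4613, -0.2063] turn [0.0017, -0.0009, -1.3126] rows 13.8 xa err deg 10
```

>>> {"api": "apply_moves", "payload": {"motion": [{"linear": [0,0,-0.04],"turn": [0,0,0],"claw": -1},{"linear": [0,0,-0.1],"turn": [0,0,-0.05],"claw": -1},{"linear": [0,0,-0.18],"turn": [0,0,-0.15],"claw": -1},{"linear": [-0.04,-0.07,-0.206],"turn": [0,0,-0.24],"claw": -1},{"linear": [-0.07,-0.13,-0.206],"turn": [0,0,-0.33],"claw": -1},{"linear": [-0.1,-0.19,-0.206],"turn": [0,0,-0.42],"claw": -1},{"linear": [-0.13,-0.25,-0.206],"turn": [0,0,-0.51],"claw": -1},{"linear": [-0.16,-0.31,-0.206],"turn": [0,0,-0.6],"claw": -1},{"linear": [-0.19,-0.37,-0.206],"turn": [0,0,-0.69],"claw": -1},{"linear": [-0.22,-0.42,-0.206],"turn": [0,0,-0.78],"claw": -1},{"linear": [-0.244,-0.461,-0.206],"turn": [0,0,-0.87],"claw": -1},{"linear": [-0.244,-0.461,-0.206],"turn": [0,0,-0.95],"claw": -1}]}}

```text
clock: 8.75
tcp_pos: [526.6, 20.3, 149.9]
tcp_rot: [0.819, 0.574, 0.001, -0.0]
ft_force: [0.5, -0.5, -2.8]
opening: 64.6
```

```bash
python3 -c "
from h import *
plan(528.3,15.4,100,0.2086)"
```

```text
at [526.6  20.3 149.9] t=8.75 F=[ 0.5 -0.5 -2.8] op=64.6
linear [-0.0069, 0.0054, 0.0831] turn [0.0009, -0.0008, -0.3545] rows 3.7 xa err deg 10
```

>>> {"api": "apply_moves", "payload": {"motion": [{"linear": [-0.007,0.005,0.03],"turn": [0.001,-0.001,-0.09],"claw": -1},{"linear": [-0.007,0.005,0.06],"turn": [0.001,-0.001,-0.18],"claw": -1},{"linear": [-0.007,0.005,0.083],"turn": [0.001,-0.001,-0.27],"claw": -1},{"linear": [-0.007,0.005,0.083],"turn": [0.001,-0.001,-0.355],"claw": -1},{"linear": [-0.007,0.005,0.083],"turn": [0.001,-0.001,-0.355],"claw": -1},{"linear": [-0.007,0.005,0.083],"turn": [0.001,-0.001,-0.355],"claw": -1}]}}

```text
clock: 9.35
tcp_pos: [528.0, 15.2, 100.1]
tcp_rot: [0.631, 0.776, -0.0, -0.0]
ft_force: [0.3, 0.5, -2.5]
opening: 64.7
```

```bash
python3 -c "
from h import *
d=grab('wrist','w4');grab('scene','s5')
plan(528.3,15.4,80,0.2086)"
```

```text
at [528.2  15.3 100.4] t=9.45 F=[ 0.7  0.2 -2.3] op=64.6
linear [0.0001, 0.0001, 0.034] turn [0.0002, 0.0003, -0.0012] rows 0.4 xa err deg 10
```

View pics/w4.png

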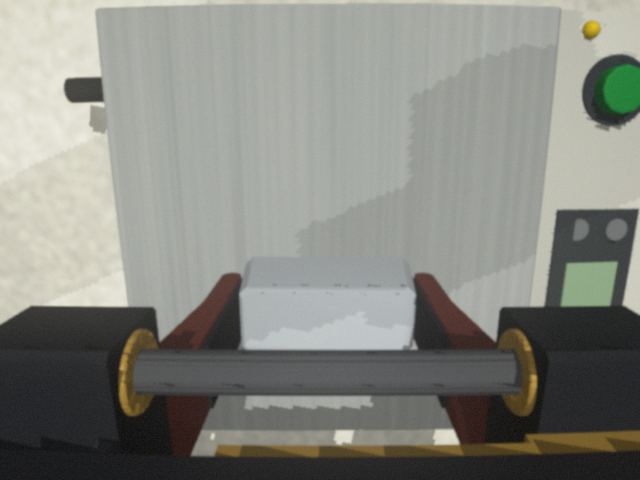

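>>> {"api": "apply_moves", "payload": {"motion": [{"linear": [0,0,0.015],"turn": [0,0,0],"claw": -1},{"linear": [0,0,0.025],"turn": [0,0,0],"claw": -1},{"linear": [0,0,0.029],"turn": [0,0,0],"claw": -1},{"linear": [0,0,0.031],"turn": [0,0,0],"claw": -1},{"linear": [0,0,0.032],"turn": [0,0,0],"claw": -1},{"linear": [0,0,0.032],"turn": [0,0,0],"claw": -1}]}}

```text
clock: 10.05
tcp_pos: [528.3, 15.4, 81.2]
tcp_rot: [0.63, 0.776, -0.0, 0.0]
ft_force: [0.2, -0.2, -3.4]
opening: 64.7
```

>>> {"api": "apply_moves", "payload": {"motion": [{"linear": [0,0,0.001],"turn": [0,0,0],"claw": -1},{"linear": [0,0,0.002],"turn": [0,0,0],"claw": -1},{"linear": [0,0,0.002],"turn": [0,0,0],"claw": -1}]}}

```text
clock: 10.35
tcp_pos: [528.5, 15.4, 80.6]
tcp_rot: [0.63, 0.776, 0.0, 0.001]
ft_force: [-2.2, -0.9, 3.7]
opening: 64.5
```

>>> {"api": "apply_moves", "payload": {"motion": [{"linear": [0,0,0],"turn": [0,0,0],"claw": 0.8},{"linear": [0,0,0],"turn": [0,0,0],"claw": 1},{"linear": [0,0,0],"turn": [0,0,0],"claw": 1},{"linear": [0,0,0],"turn": [0,0,0],"claw": 1},{"linear": [0,0,-0.02],"turn": [0,0,0],"claw": 1},{"linear": [0,0,-0.06],"turn": [0,0,0],"claw": 1},{"linear": [0,0,-0.12],"turn": [0,0,0],"claw": 1},{"linear": [0,0,-0.19],"turn": [0,0,0],"claw": 1},{"linear": [0,0,-0.19],"turn": [0,0,0],"claw": 1},{"linear": [0,0,-0.19],"turn": [0,0,0],"claw": 1}]}}

```text
clock: 11.35
tcp_pos: [529.0, 15.4, 196.0]
tcp_rot: [0.631, 0.776, 0.001, 0.002]
ft_force: [-0.8, -0.3, -0.2]
opening: 87.7
```

```bash
python3 -c "
from h import *
d=close('w5',528.4,15.4,.2086,False,54)
zoom('w5',(250,180,410,290))
import pickle;pickle.dump(d,open('w5.pkl','wb'))"
```

```text
[528.1  15.3 194.7] 11.4
```

View pics/w5o.png

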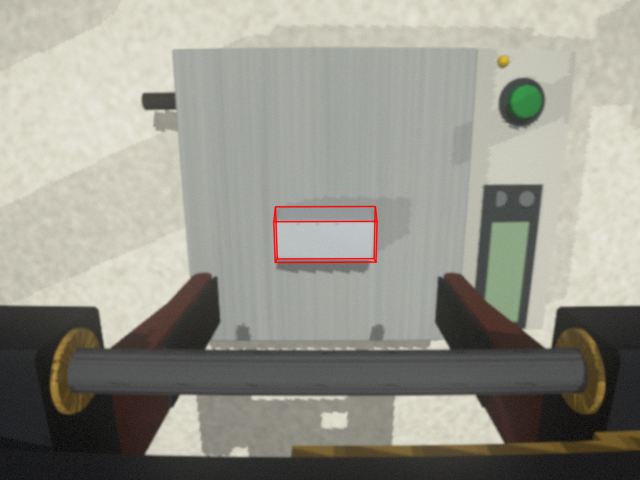

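View pics/w5z.png

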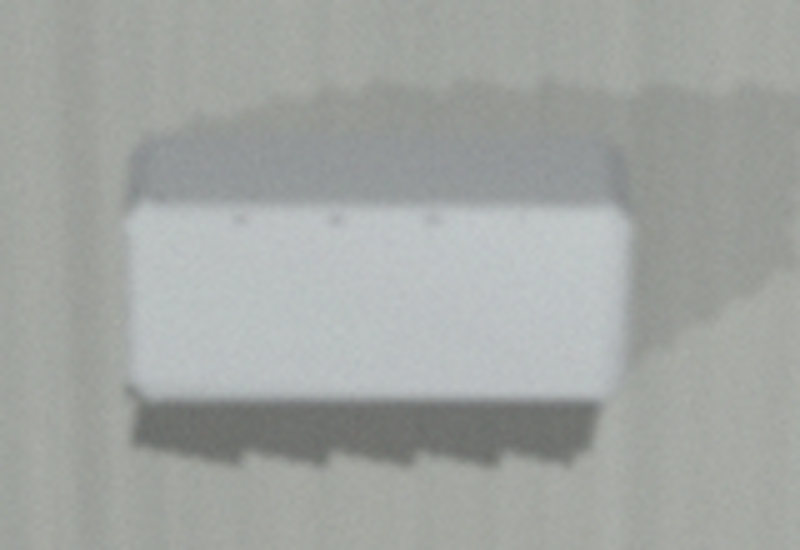

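```bash
python3 -c "
from h import *
import pickle;d=pickle.load(open('w5.pkl','rb'))
b=(250,180,410,290)
print(rectfit(unproj(d,unz([(127,204),(632,206),(622,400),(132,400)],b),78),63,26))
P=unproj(d,[(174,49),(477,47)],54);print(P.round(1), P.mean(0)+ -95*0)
plan(570,275,230,-2.862)
print(proj(d,[[640.4,126,44]]))"
```

```text
(array([5.28345e+02, 1.62840e+01, 2.01000e-01]), np.float64(0.7), array([61.6, 24.8, 61.2, 25. ]))
[[413.7 110.4  54. ]
 [596.2 149.7  54. ]] [504.96568244 130.02304744  54.        ]
at [528.1  15.3 194.7] t=11.40 F=[-0.6 -0.7 -0.2] op=87.9
linear [0.4094, 0.157, -0.0591] turn [0.0006, 0.0008, -0.0467] rows 5.3 xa err deg -10
[[525.86968014 102.78688368]]
```

```bash
python3 -c "
from h import *
plan(576,278,140,-2.862)"
```

```text
at [528.1  15.3 194.7] t=11.40 F=[-0.6 -0.7 -0.2] op=87.9
linear [0.4124, 0.1677, 0.0909] turn [0.0006, 0.0008, -0.0467] rows 5.5 xa err deg -10
```

>>> {"api": "apply_moves", "payload": {"motion": [{"linear": [0.412,0.168,0.0],"turn": [0.001,0.001,-0.047],"claw": 1},{"linear": [0.412,0.168,0.0],"turn": [0.001,0.001,-0.047],"claw": 1},{"linear": [0.412,0.168,0.03],"turn": [0.001,0.001,-0.047],"claw": 1},{"linear": [0.412,0.168,0.06],"turn": [0.001,0.001,-0.047],"claw": 1},{"linear": [0.412,0.168,0.091],"turn": [0.001,0.001,-0.047],"claw": 1},{"linear": [0.412,0.168,0.091],"turn": [0.001,0.001,-0.047],"claw": 1},{"linear": [0.412,0.168,0.091],"turn": [0.001,0.001,-0.047],"claw": 1},{"linear": [0.412,0.168,0.091],"turn": [0.001,0.001,-0.047],"claw": 1}]}}

```text
clock: 12.2
tcp_pos: [575.1, 277.4, 138.1]
tcp_rot: [0.601, 0.799, -0.002, -0.001]
ft_force: [0.2, -0.5, 0.7]
opening: 87.5
```

```bash
python3 -c "
from h import *
d=close('w6',576,278,-2.862,True,0)
zoom('w6',(250,180,410,290))
import pickle;pickle.dump(d,open('w6.pkl','wb'))"
```

```text
[575.9 276.3 138.9] 12.25
```

View pics/w6o.png

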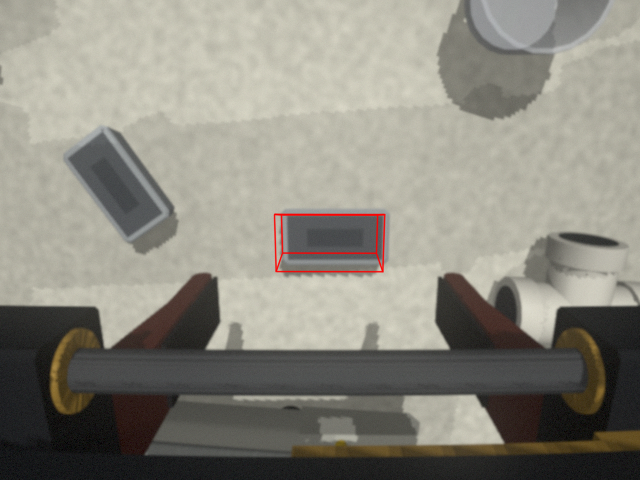

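View pics/w6z.png

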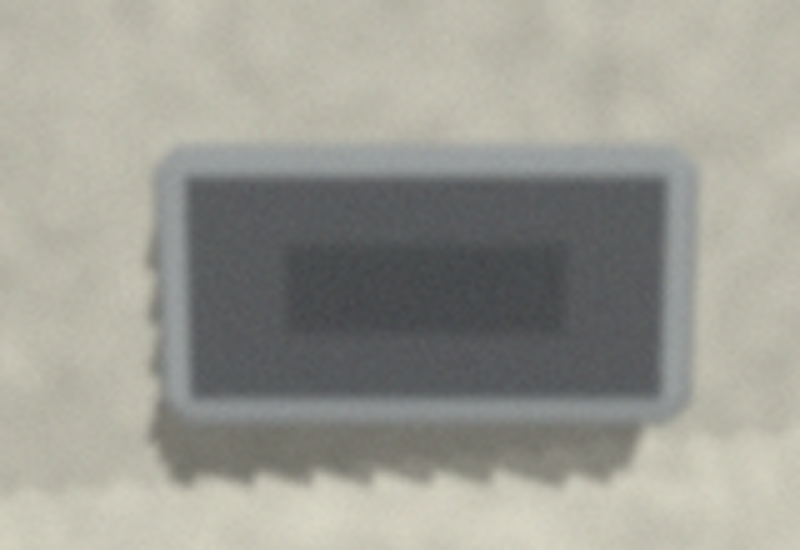

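```bash
python3 -c "
from h import *
import pickle;d=pickle.load(open('w6.pkl','rb'))
b=(250,180,410,290)
r=rectfit(unproj(d,unz([(158,145),(697,147),(690,421),(165,421)],b),24),66,36);print(r)
plan(*r[0][:2],25.5,r[0][2])"
```

```text
(array([5.78410e+02, 2.82831e+02, 2.81000e-01]), np.float64(0.78), array([64.4, 34.2, 64.7, 34.5]))
at [575.9 276.3 138.9] t=12.25 F=[ 0.1 -0.4 -0.2] op=87.5
linear [0.0094, 0.0076, 0.189] turn [-0.0018, 0.0006, -0.0009] rows 2.3 xa err deg -10
```

>>> {"api": "apply_moves", "payload": {"motion": [{"linear": [0.009,0.007,0.07],"turn": [-0.002,0,-0.001],"claw": 1},{"linear": [0.009,0.007,0.14],"turn": [-0.002,0,-0.001],"claw": 1},{"linear": [0.009,0.007,0.175],"turn": [-0.002,0,-0.001],"claw": 1},{"linear": [0.009,0.007,0.187],"turn": [-0.002,0,-0.001],"claw": 1},{"linear": [0.009,0.007,0.189],"turn": [-0.002,0,-0.001],"claw": 1},{"linear": [0.009,0.007,0.189],"turn": [-0.002,0,-0.001],"claw": -1},{"linear": [0.009,0.007,0.189],"turn": [-0.002,0,-0.001],"claw": -1},{"linear": [0.009,0.007,0.189],"turn": [-0.002,0,-0.001],"claw": -1},{"linear": [0.009,0.007,0.189],"turn": [-0.002,0,-0.001],"claw": -1},{"linear": [0.009,0.007,0.189],"turn": [-0.002,0,-0.001],"claw": -1}], "newtons": 30}}

```text
clock: 13.25
tcp_pos: [578.6, 282.7, 26.8]
tcp_rot: [0.601, 0.799, 0.0, 0.001]
ft_force: [-1.6, -1.8, 6.8]
opening: 65.2
```

```bash
python3 -c "
from h import *
plan(521.7,48.2,170,0.203)"
```

```text
at [578.6 282.7  26.8] t=13.25 F=[-1.6 -1.8  6.8] op=65.2
linear [-0.3495, -0.1991, -0.2386] turn [0.0009, 0.0007, 0.0496] rows 5.6 xa err deg 6
```

>>> {"api": "apply_moves", "payload": {"motion": [{"linear": [0,0,-0.04],"turn": [0,0,0],"claw": -1},{"linear": [0,0,-0.1],"turn": [0,0,0],"claw": -1},{"linear": [0,0,-0.18],"turn": [0,0,0],"claw": -1},{"linear": [-0.06,-0.035,-0.239],"turn": [0,0,0.05],"claw": -1},{"linear": [-0.13,-0.075,-0.239],"turn": [0,0,0.05],"claw": -1},{"linear": [-0.2,-0.115,-0.239],"turn": [0,0,0.05],"claw": -1},{"linear": [-0.27,-0.155,-0.239],"turn": [0,0,0.05],"claw": -1},{"linear": [-0.32,-0.18,-0.239],"turn": [0,0,0.05],"claw": -1},{"linear": [-0.349,-0.199,-0.239],"turn": [0,0,0.05],"claw": -1},{"linear": [-0.349,-0.199,-0.239],"turn": [0,0,0.05],"claw": -1},{"linear": [-0.349,-0.199,-0.239],"turn": [0,0,0.05],"claw": -1},{"linear": [-0.349,-0.199,-0.239],"turn": [0,0,0.05],"claw": -1}]}}

```text
clock: 14.45
tcp_pos: [521.8, 49.9, 170.3]
tcp_rot: [0.631, 0.775, 0.001, 0.001]
ft_force: [0.5, 0.2, -4.0]
opening: 65.2
```

```bash
python3 -c "
from h import *
d=grab('wrist','w7'); import pickle;pickle.dump(d,open('w7.pkl','wb'))
plan(521.7,48.2,120,0.203)"
```

```text
at [521.8  50.1 170.3] t=14.50 F=[ 0.1 -0.3 -3.5] op=65.5
linear [-0.003, -0.001, 0.0839] turn [0.0013, 0.0002, 0.001] rows 1.0 xa err deg 6
```

View pics/w7.png

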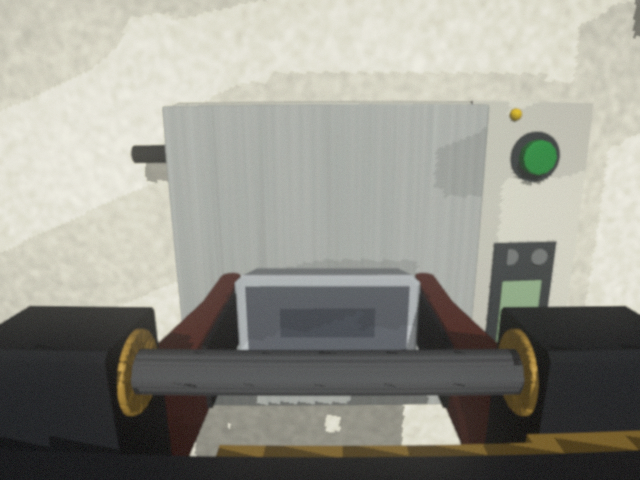

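>>> {"api": "apply_moves", "payload": {"motion": [{"linear": [-0.002,-0.001,0.03],"turn": [0.001,0,0.001],"claw": -1},{"linear": [-0.002,-0.001,0.065],"turn": [0.001,0,0.001],"claw": -1},{"linear": [-0.002,-0.001,0.084],"turn": [0.001,0,0.001],"claw": -1},{"linear": [-0.002,-0.001,0.084],"turn": [0.001,0,0.001],"claw": -1},{"linear": [-0.002,-0.001,0.084],"turn": [0.001,0,0.001],"claw": -1}]}}

```text
clock: 15.0
tcp_pos: [521.8, 49.5, 120.2]
tcp_rot: [0.631, 0.775, 0.0, 0.0]
ft_force: [-0.1, 0.4, -4.3]
opening: 65.2
```

```bash
python3 -c "
from h import *
plan(521.6,48.6,81,0.203)"
```

```text
at [521.8  49.5 120.2] t=15.00 F=[-0.1  0.4 -4.3] op=65.2
linear [-0.0013, -0.0007, 0.0653] turn [0.0003, -0.0001, 0.0006] rows 0.8 xa err deg 6
```

>>> {"api": "apply_moves", "payload": {"motion": [{"linear": [-0.002,-0.001,0.015],"turn": [0,0,0],"claw": -1},{"linear": [-0.002,-0.001,0.028],"turn": [0,0,0],"claw": -1},{"linear": [-0.002,-0.001,0.038],"turn": [0,0,0],"claw": -1},{"linear": [-0.002,-0.001,0.046],"turn": [0,0,0],"claw": -1},{"linear": [-0.002,-0.001,0.052],"turn": [0,0,0],"claw": -1},{"linear": [-0.002,-0.001,0.057],"turn": [0,0,0],"claw": -1},{"linear": [-0.002,-0.001,0.061],"turn": [0,0,0],"claw": -1},{"linear": [-0.002,-0.001,0.063],"turn": [0,0,0],"claw": -1},{"linear": [-0.002,-0.001,0.063],"turn": [0,0,0],"claw": -1}]}}

```text
clock: 15.9
tcp_pos: [521.5, 48.2, 82.3]
tcp_rot: [0.631, 0.775, 0.0, 0.0]
ft_force: [0.1, -0.7, -4.6]
opening: 65.2
```

>>> {"api": "apply_moves", "payload": {"motion": [{"linear": [0,0,0.001],"turn": [0,0,0],"claw": -1},{"linear": [0,0,0.002],"turn": [0,0,0],"claw": -1},{"linear": [0,0,0.003],"turn": [0,0,0],"claw": -1},{"linear": [0,0,0.003],"turn": [0,0,0],"claw": -1}]}}

```text
clock: 16.3
tcp_pos: [521.6, 48.2, 80.8]
tcp_rot: [0.631, 0.775, 0.0, 0.0]
ft_force: [-1.2, -0.6, -0.2]
opening: 65.4
```

Contact is starting, so I'll release and back off.

>>> {"api": "apply_moves", "payload": {"motion": [{"linear": [0,0,0.001],"turn": [0,0,0],"claw": -1},{"linear": [0,0,0.001],"turn": [0,0,0],"claw": 0.7},{"linear": [0,0,0],"turn": [0,0,0],"claw": 1},{"linear": [0,0,0],"turn": [0,0,0],"claw": 1},{"linear": [0,0,0],"turn": [0,0,0],"claw": 1},{"linear": [0,0,-0.02],"turn": [0,0,0],"claw": 1},{"linear": [0,0,-0.06],"turn": [0,0,0],"claw": 1},{"linear": [0,0,-0.12],"turn": [0,0,0],"claw": 1},{"linear": [0,0,-0.19],"turn": [0,0,0],"claw": 1},{"linear": [0,0,-0.19],"turn": [0,0,0],"claw": 1},{"linear": [0,0,-0.19],"turn": [0,0,0],"claw": 1}]}}

```text
clock: 17.4
tcp_pos: [522.1, 48.2, 196.2]
tcp_rot: [0.632, 0.775, 0.001, 0.001]
ft_force: [-0.8, -0.2, -0.7]
opening: 87.8
```

```bash
python3 -c "
from h import *
d=close('w8',528.35,16.28,.201,False,54)
zoom('w8',(250,180,410,300))
import pickle;pickle.dump(d,open('w8.pkl','wb'))
plan(590,-200,230,2.581)"
```

```text
[521.2  48.  194.9] 17.45
at [521.2  48.  194.9] t=17.45 F=[-0.5 -0.2 -0.6] op=88.1
linear [-0.4279, 0.0286, -0.0583] turn [0.0006, 0.0001, 0.4866] rows 5.2 xa err deg -13
```

View pics/w8z.png

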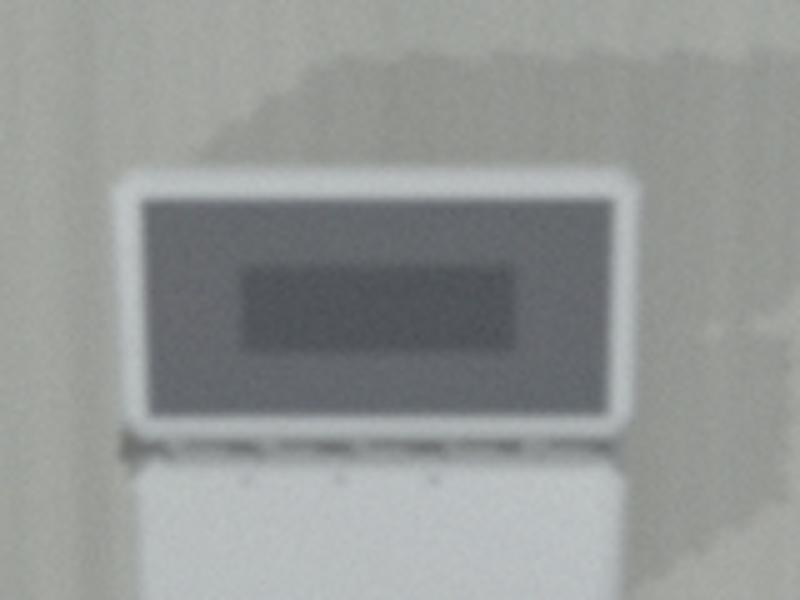

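```bash
python3 -c "
from h import *
import pickle;d=pickle.load(open('w8.pkl','rb'))
b=(250,180,410,300)
r=rectfit(unproj(d,unz([(115,170),(640,170),(631,437),(125,437)],b),78),66,36);print(r)
zoom('w8',(240,180,420,300),4.4 if 0 else 4,None)
t=grab('top','t3');
q=proj(t,[[525,32,78]])[0].astype(int);zoom('t3',(q[0]-60,q[1]-50,q[0]+60,q[1]+50),6)
im=cv2.imread('pics/t3z.png');print(q)
drawc(im,t,ingot_pts(528.35,16.28,.201,False,54),(q[0]-60,q[1]-50),6);drawc(im,t,ingot_pts(*r[0],True,54),(q[0]-60,q[1]-50),6,(0,255,0));cv2.imwrite('pics/t3z.png',cv2.convertScaleAbs(im,alpha=1.5))
"
```

```text
(array([5.21408e+02, 4.88660e+01, 2.02000e-01]), np.float64(1.07), array([63.9, 34.1, 63.5, 34.1]))
[297 230]
```

View pics/w8.png

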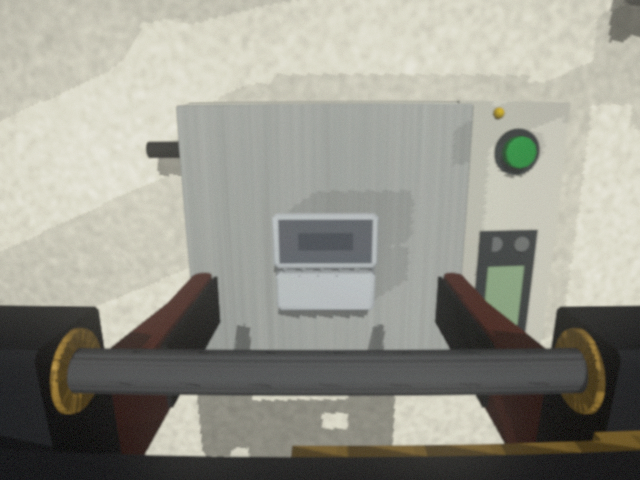

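View pics/t3z.png

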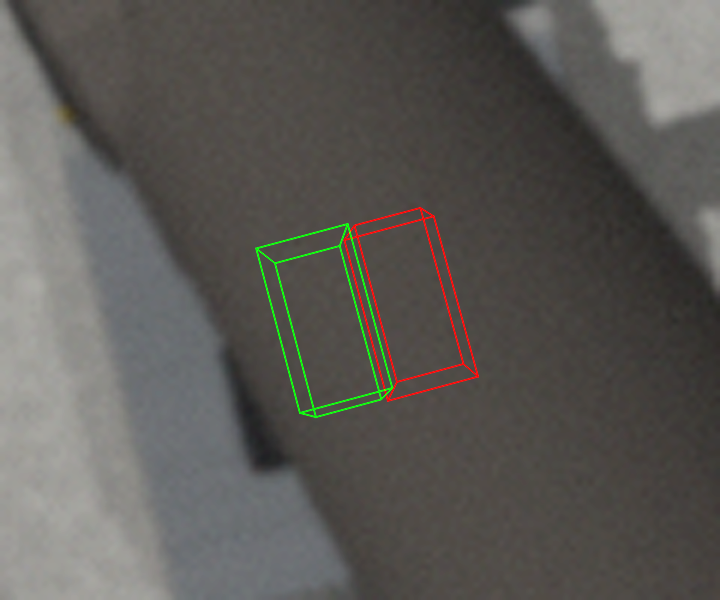

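```bash
python3 -c "
from h import *
zoom('w8',(260,200,400,320),5)
"
```

```text
(no output)
```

View pics/w8z.png

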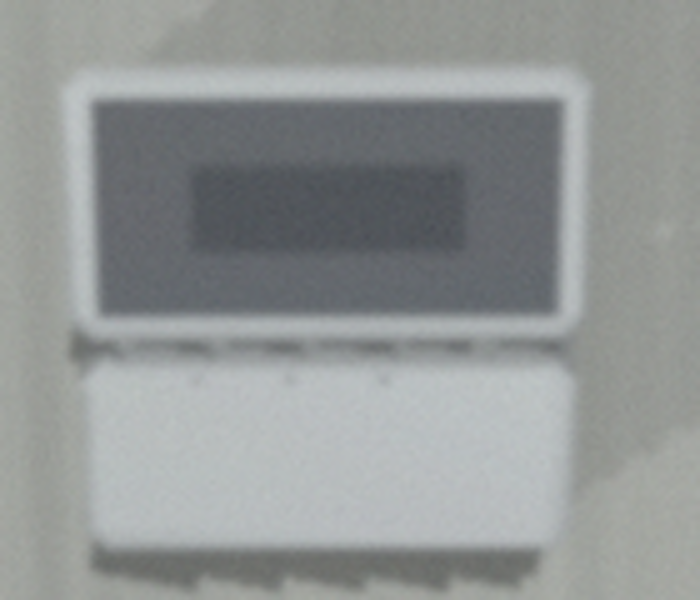

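```bash
python3 -c "
from h import *
import pickle;d=pickle.load(open('w8.pkl','rb'))
b=(260,200,400,320)
for P,L,W in(([(65,70),(590,71),(581,337),(75,337)],66,36),([(84,362),(578,362),(570,547),(90,547)],63,26)):
    print(rectfit(unproj(d,unz(P,b),78),L,W))
plan(590,-200,230,2.581)"
```

```text
(array([5.21415e+02, 4.88360e+01, 2.02000e-01]), np.float64(1.08), array([63.9, 34. , 63.5, 34.1]))
(array([5.28342e+02, 1.67150e+01, 2.01000e-01]), np.float64(0.47), array([62.2, 25.1, 61.9, 25.1]))
at [520.8  47.9 194.1] t=17.50 F=[-0.1  0.7 -0. ] op=87.9
linear [-0.4279, 0.0293, -0.0598] turn [-0.0004, 0.0003, 0.4867] rows 5.2 xa err deg -13
```

```bash
python3 -c "
from h import *
plan(446,-296,140,2.581)"
```

```text
at [520.8  47.9 194.1] t=17.50 F=[-0.1  0.7 -0. ] op=87.9
linear [-0.536, -0.238, 0.0904] turn [-0.0004, 0.0003, 0.4867] rows 7.1 xa err deg 1
```

>>> {"api": "apply_moves", "payload": {"motion": [{"linear": [-0.536,-0.238,0.0],"turn": [0,0,0.487],"claw": 1},{"linear": [-0.536,-0.238,0.0],"turn": [0,0,0.487],"claw": 1},{"linear": [-0.536,-0.238,0.0],"turn": [0,0,0.487],"claw": 1},{"linear": [-0.536,-0.238,0.03],"turn": [0,0,0.487],"claw": 1},{"linear": [-0.536,-0.238,0.06],"turn": [0,0,0.487],"claw": 1},{"linear": [-0.536,-0.238,0.09],"turn": [0,0,0.487],"claw": 1},{"linear": [-0.536,-0.238,0.09],"turn": [0,0,0.487],"claw": 1},{"linear": [-0.536,-0.238,0.09],"turn": [0,0,0.487],"claw": 1},{"linear": [-0.536,-0.238,0.09],"turn": [0,0,0.487],"claw": 1},{"linear": [-0.536,-0.238,0.09],"turn": [0,0,0.487],"claw": 1}]}}

```text
clock: 18.5
tcp_pos: [446.3, -294.2, 139.7]
tcp_rot: [0.875, 0.484, -0.0, -0.001]
ft_force: [0.3, 0.4, 0.6]
opening: 87.6
```

```bash
python3 -c "
from h import *
t=grab('top','t4')
q=proj(t,[[525,32,78]])[0].astype(int);b=(q[0]-60,q[1]-50,q[0]+60,q[1]+50);zoom('t4',b,6)
im=cv2.imread('pics/t4z.png')
drawc(im,t,ingot_pts(528.35,16.5,.201,False,54),b[:2],6);drawc(im,t,ingot_pts(521.4,48.8,.202,True,54),b[:2],6,(0,255,0));cv2.imwrite('pics/t4z.png',cv2.convertScaleAbs(im,alpha=1.5))
d=close('w9',446,-296,2.581,False,0)
zoom('w9',(250,180,410,290))
import pickle;pickle.dump(d,open('w9.pkl','wb'))"
```

```text
[ 447.1 -293.9  140.5] 18.6
```

View pics/t4z.png

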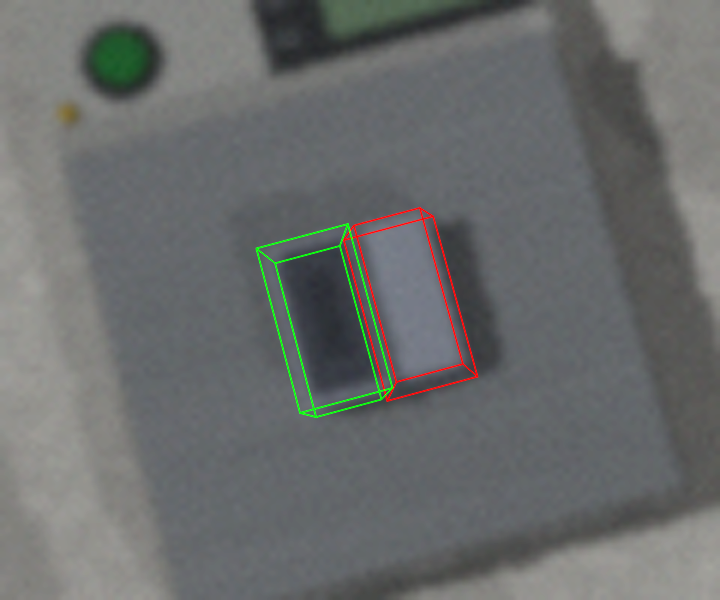

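View pics/w9o.png

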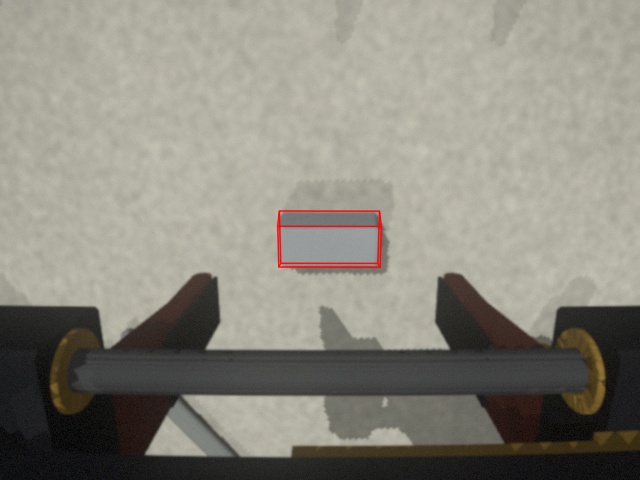

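View pics/w9z.png

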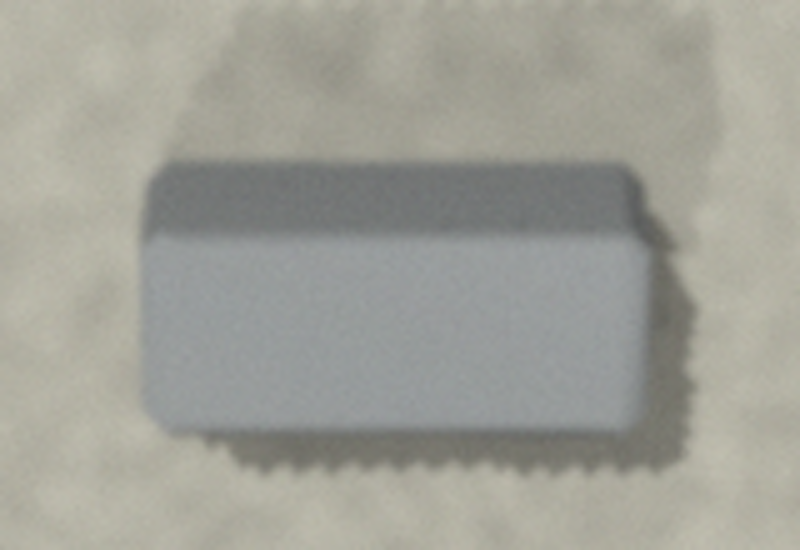

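```bash
python3 -c "
from h import *
import pickle;d=pickle.load(open('w9.pkl','rb'))
b=(250,180,410,290)
r=rectfit(unproj(d,unz([(142,235),(652,240),(640,432),(142,430)],b),24),63,26);print(r)
plan(*r[0][:2],28,r[0][2])"
```

```text
(array([ 445.604, -295.89 ,   -0.569]), np.float64(0.62), array([62. , 24.5, 62. , 24.9]))
at [ 447.1 -293.9  140.5] t=18.60 F=[-0.5 -0.7 -0. ] op=87.7
linear [-0.0043, -0.0003, 0.1875] turn [-0.0002, -0.0002, 0.0072] rows 2.3 xa err deg 1
```

>>> {"api": "apply_moves", "payload": {"motion": [{"linear": [-0.004,0,0.07],"turn": [0,0,0.007],"claw": 1},{"linear": [-0.004,0,0.14],"turn": [0,0,0.007],"claw": 1},{"linear": [-0.004,0,0.175],"turn": [0,0,0.007],"claw": 1},{"linear": [-0.004,0,0.186],"turn": [0,0,0.007],"claw": 1},{"linear": [-0.004,0,0.187],"turn": [0,0,0.007],"claw": 1},{"linear": [-0.004,0,0.187],"turn": [0,0,0.007],"claw": -1},{"linear": [-0.004,0,0.187],"turn": [0,0,0.007],"claw": -1},{"linear": [-0.004,0,0.187],"turn": [0,0,0.007],"claw": -1},{"linear": [-0.004,0,0.187],"turn": [0,0,0.007],"claw": -1},{"linear": [-0.004,0,0.187],"turn": [0,0,0.007],"claw": -1}], "newtons": 30}}

```text
clock: 19.6
tcp_pos: [446.4, -296.2, 29.4]
tcp_rot: [0.877, 0.48, 0.0, 0.0]
ft_force: [-1.8, 0.9, 6.7]
opening: 64.4
```

```bash
python3 -c "
from h import *
plan(508.9,29.5,170,1.773)"
```

```text
at [ 446.4 -296.2   29.4] t=19.60 F=[-1.8  0.9  6.7] op=64.4
linear [0.5135, -0.2043, -0.2345] turn [0.0007, -0.0005, 0.5091] rows 7.2 xa err deg -82
```

>>> {"api": "apply_moves", "payload": {"motion": [{"linear": [0,0,-0.04],"turn": [0,0,0],"claw": -1},{"linear": [0,0,-0.1],"turn": [0,0,0.05],"claw": -1},{"linear": [0,0,-0.18],"turn": [0,0,0.12],"claw": -1},{"linear": [0.06,-0.02,-0.235],"turn": [0,0,0.2],"claw": -1},{"linear": [0.13,-0.05,-0.235],"turn": [0,0,0.28],"claw": -1},{"linear": [0.2,-0.08,-0.235],"turn": [0,0,0.36],"claw": -1},{"linear": [0.27,-0.11,-0.235],"turn": [0,0,0.44],"claw": -1},{"linear": [0.34,-0.135,-0.235],"turn": [0,0,0.509],"claw": -1},{"linear": [0.41,-0.163,-0.235],"turn": [0,0,0.509],"claw": -1},{"linear": [0.47,-0.187,-0.235],"turn": [0,0,0.509],"claw": -1},{"linear": [0.513,-0.204,-0.235],"turn": [0,0,0.509],"claw": -1},{"linear": [0.513,-0.204,-0.235],"turn": [0,0,0.509],"claw": -1}]}}

```text
clock: 20.8
tcp_pos: [508.9, 34.3, 170.3]
tcp_rot: [0.995, 0.105, 0.001, -0.001]
ft_force: [0.1, 0.2, -3.3]
opening: 64.4
```

```bash
python3 -c "
from h import *
plan(508.9,29.5,125,1.773)"
```

```text
at [508.9  34.3 170.3] t=20.80 F=[ 0.1  0.2 -3.3] op=64.4
linear [-0.0019, 0.0079, 0.0755] turn [-0.0011, -0.0012, 0.0046] rows 0.9 xa err deg -82
```

>>> {"api": "apply_moves", "payload": {"motion": [{"linear": [-0.002,0.008,0.02],"turn": [-0.001,-0.001,0.005],"claw": -1},{"linear": [-0.002,0.008,0.055],"turn": [-0.001,-0.001,0.005],"claw": -1},{"linear": [-0.002,0.008,0.075],"turn": [-0.001,-0.001,0.005],"claw": -1},{"linear": [-0.002,0.008,0.075],"turn": [-0.001,-0.001,0.005],"claw": -1},{"linear": [-0.002,0.008,0.075],"turn": [-0.001,-0.001,0.005],"claw": -1}]}}

```text
clock: 21.3
tcp_pos: [508.6, 28.6, 125.0]
tcp_rot: [0.995, 0.1, -0.0, 0.0]
ft_force: [0.4, -0.4, -3.1]
opening: 64.3
```

```bash
python3 -c "
from h import *
grab('wrist','w10');grab('scene','s10')
plan(508.9,29.5,108,1.773)"
```

```text
at [509.3  29.1 125.9] t=21.40 F=[ 0.1 -0.2 -3. ] op=64.5
linear [-0.0006, -0.0008, 0.0298] turn [0.0001, -0.0009, -0.0008] rows 0.4 xa err deg -82
```

View pics/w10.png

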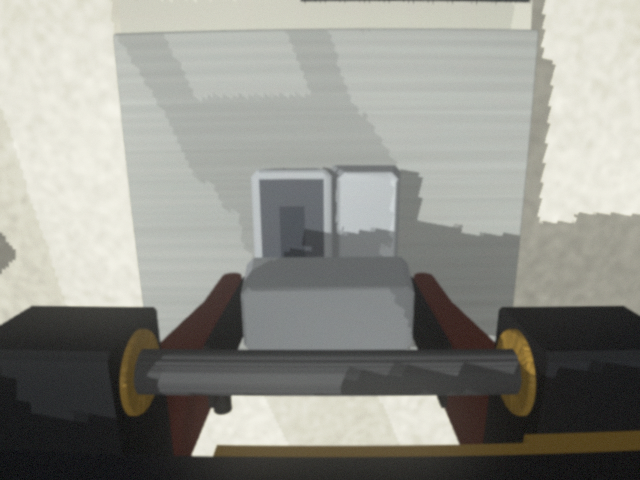

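>>> {"api": "apply_moves", "payload": {"motion": [{"linear": [0,-0.001,0.013],"turn": [0,0,0],"claw": -1},{"linear": [0,-0.001,0.022],"turn": [0,0,0],"claw": -1},{"linear": [0,-0.001,0.026],"turn": [0,0,0],"claw": -1},{"linear": [0,-0.001,0.028],"turn": [0,0,0],"claw": -1},{"linear": [0,-0.001,0.029],"turn": [0,0,0],"claw": -1},{"linear": [0,-0.001,0.029],"turn": [0,0,0],"claw": -1}]}}

```text
clock: 22.0
tcp_pos: [509.3, 29.7, 108.5]
tcp_rot: [0.995, 0.1, 0.001, -0.0]
ft_force: [-0.5, 0.4, -3.2]
opening: 64.2
```

>>> {"api": "apply_moves", "payload": {"motion": [{"linear": [0,0,0.001],"turn": [0,0,0],"claw": -1},{"linear": [0,0,0.002],"turn": [0,0,0],"claw": -1},{"linear": [0,0,0.002],"turn": [0,0,0],"claw": -1}]}}

```text
clock: 22.3
tcp_pos: [509.4, 29.8, 107.4]
tcp_rot: [0.995, 0.1, 0.001, -0.0]
ft_force: [0.1, 0.3, -2.1]
opening: 64.1
```

>>> {"api": "apply_moves", "payload": {"motion": [{"linear": [0,0,0.001],"turn": [0,0,0],"claw": -1},{"linear": [0,0,0.001],"turn": [0,0,0],"claw": -1}]}}

```text
clock: 22.5
tcp_pos: [509.4, 29.8, 107.4]
tcp_rot: [0.995, 0.1, 0.001, 0.0]
ft_force: [-3.6, -0.0, 4.4]
opening: 64.4
```

>>> {"api": "apply_moves", "payload": {"motion": [{"linear": [0,0,0],"turn": [0,0,0],"claw": 0.7},{"linear": [0,0,0],"turn": [0,0,0],"claw": 1},{"linear": [0,0,0],"turn": [0,0,0],"claw": 1},{"linear": [0,0,0],"turn": [0,0,0],"claw": 1},{"linear": [0,0,-0.02],"turn": [0,0,0],"claw": 1},{"linear": [0,0,-0.06],"turn": [0,0,0],"claw": 1},{"linear": [0,0,-0.12],"turn": [0,0,0],"claw": 1},{"linear": [0,0,-0.18],"turn": [0,0,0],"claw": 1},{"linear": [0,0,-0.18],"turn": [0,0,0],"claw": 1},{"linear": [0,0,-0.18],"turn": [0,0,0],"claw": 1}]}}

```text
clock: 23.5
tcp_pos: [509.8, 29.8, 216.7]
tcp_rot: [0.995, 0.1, 0.002, 0.0]
ft_force: [-0.4, -0.4, 0.3]
opening: 87.6
```

```bash
python3 -c "
from h import *
d=close('w11',509.4,29.8,1.773,False,78)
zoom('w11',(240,170,400,290))
import pickle;pickle.dump(d,open('w11.pkl','wb'))"
```

```text
[509.   29.7 215.5] 23.55
```

View pics/w11o.png

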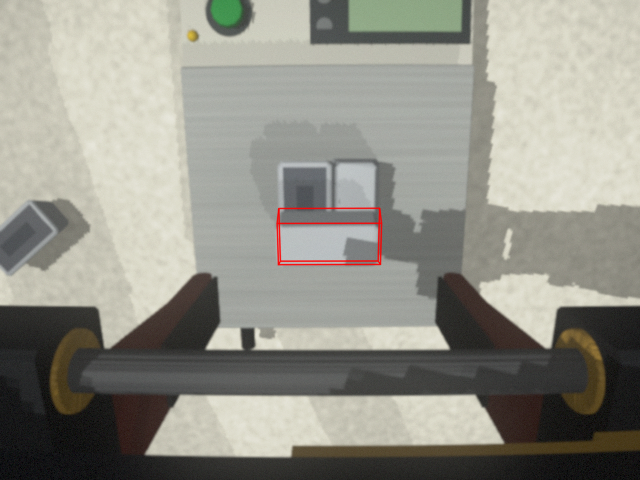

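View pics/w11z.png

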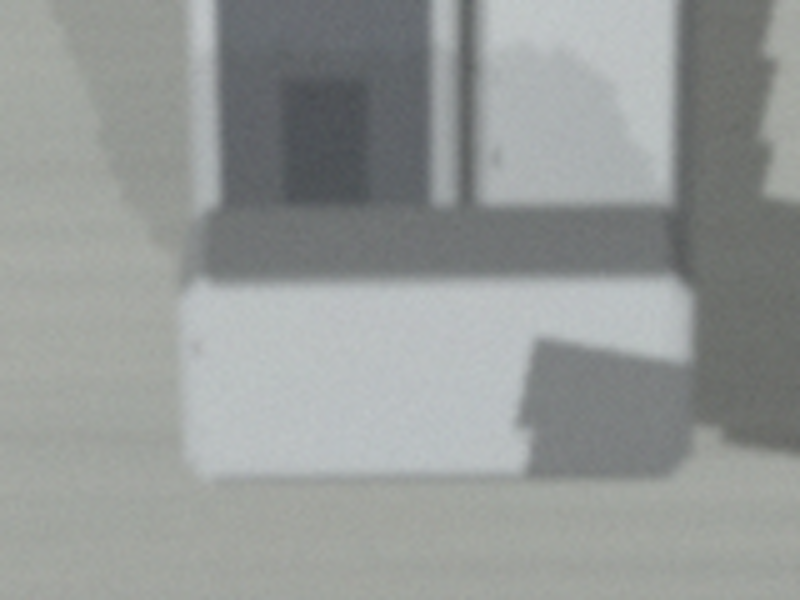

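```bash
python3 -c "
from h import *
import pickle;d=pickle.load(open('w11.pkl','rb'))
b=(240,170,400,290)
r=rectfit(unproj(d,unz([(182,275),(694,277),(690,478),(186,478)],b),102),63,26);print(r)
P=ctrl.observe()
plan(442,272,215,2.455)
plan(442,272,140,2.455)"
```

```text
(array([508.258,  30.642,  -1.372]), np.float64(0.38), array([61.8, 25.4, 62.3, 25.6]))
at [509.   29.7 215.5] t=23.55 F=[ 0.1 -0.5  0.2] op=87.5
linear [-0.0288, -0.4181, 0.0006] turn [0.0007, -0.0011, -0.435] rows 5.0 xa err deg -71
at [509.   29.7 215.5] t=23.55 F=[ 0.1 -0.5  0.2] op=87.5
linear [-0.029, -0.4181, 0.1256] turn [0.0007, -0.0011, -0.435] rows 5.3 xa err deg -71
```

>>> {"api": "apply_moves", "payload": {"motion": [{"linear": [-0.029,-0.418,0.0],"turn": [0.001,-0.001,-0.435],"claw": 1},{"linear": [-0.029,-0.418,0.0],"turn": [0.001,-0.001,-0.435],"claw": 1},{"linear": [-0.029,-0.418,0.02],"turn": [0.001,-0.001,-0.435],"claw": 1},{"linear": [-0.029,-0.418,0.06],"turn": [0.001,-0.001,-0.435],"claw": 1},{"linear": [-0.029,-0.418,0.1],"turn": [0.001,-0.001,-0.435],"claw": 1},{"linear": [-0.029,-0.418,0.126],"turn": [0.001,-0.001,-0.435],"claw": 1},{"linear": [-0.029,-0.418,0.126],"turn": [0.001,-0.001,-0.435],"claw": 1},{"linear": [-0.029,-0.418,0.126],"turn": [0.001,-0.001,-0.435],"claw": 1},{"linear": [-0.029,-0.418,0.126],"turn": [0.001,-0.001,-0.435],"claw": 1}]}}

```text
clock: 24.45
tcp_pos: [443.0, 270.7, 140.4]
tcp_rot: [0.904, 0.427, 0.0, 0.0]
ft_force: [-0.0, -0.3, -1.1]
opening: 87.7
```

```bash
python3 -c "
from h import *
d=close('w12',442,272.2,2.455,True,0)
zoom('w12',(250,180,410,290))
import pickle;pickle.dump(d,open('w12.pkl','wb'))"
```

```text
[443.2 270.8 140.7] 24.5
```

View pics/w12o.png

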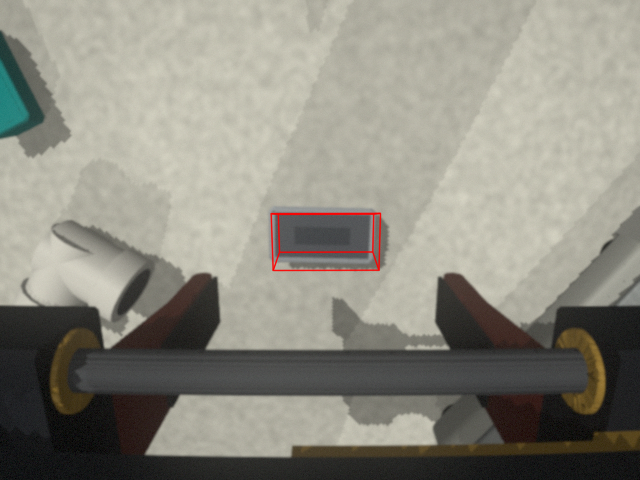

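View pics/w12z.png

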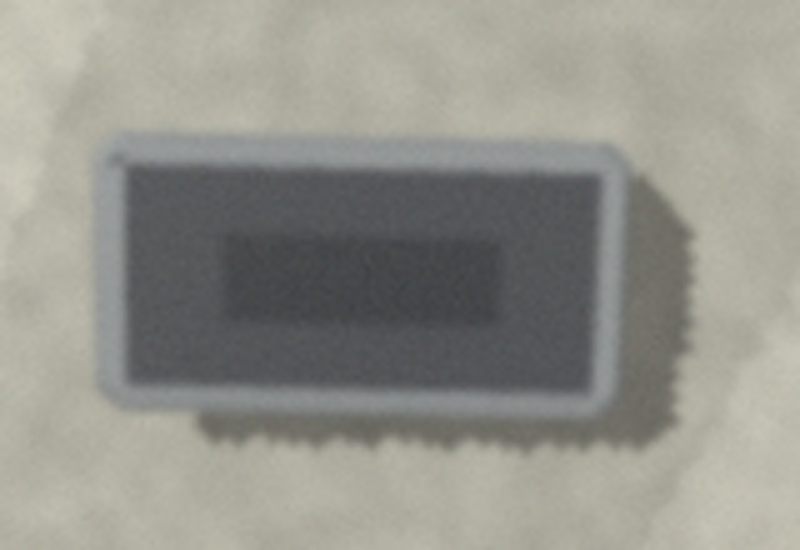

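```bash
python3 -c "
from h import *
import pickle;d=pickle.load(open('w12.pkl','rb'))
b=(250,180,410,290)
r=rectfit(unproj(d,unz([(97,131),(630,145),(615,418),(97,405)],b),24),66,36);print(r)
plan(*r[0][:2],28,r[0][2])"
```

```text
(array([442.948, 277.112,  -0.717]), np.float64(0.83), array([64.2, 34.4, 64.4, 34.4]))
at [443.2 270.8 140.7] t=24.50 F=[-0.3  0.3 -0.1] op=87.6
linear [0.0076, -0.0072, 0.1878] turn [0.0005, -0.0008, 0.0178] rows 2.3 xa err deg -73
```

>>> {"api": "apply_moves", "payload": {"motion": [{"linear": [0.007,-0.007,0.07],"turn": [0,-0.001,0.018],"claw": 1},{"linear": [0.007,-0.007,0.14],"turn": [0,-0.001,0.018],"claw": 1},{"linear": [0.007,-0.007,0.175],"turn": [0,-0.001,0.018],"claw": 1},{"linear": [0.007,-0.007,0.186],"turn": [0,-0.001,0.018],"claw": 1},{"linear": [0.007,-0.007,0.187],"turn": [0,-0.001,0.018],"claw": 1},{"linear": [0.007,-0.007,0.187],"turn": [0,-0.001,0.018],"claw": -1},{"linear": [0.007,-0.007,0.187],"turn": [0,-0.001,0.018],"claw": -1},{"linear": [0.007,-0.007,0.187],"turn": [0,-0.001,0.018],"claw": -1},{"linear": [0.007,-0.007,0.187],"turn": [0,-0.001,0.018],"claw": -1},{"linear": [0.007,-0.007,0.187],"turn": [0,-0.001,0.018],"claw": -1}], "newtons": 30}}

```text
clock: 25.5
tcp_pos: [443.6, 277.0, 29.6]
tcp_rot: [0.91, 0.414, 0.001, 0.001]
ft_force: [0.7, -2.0, 7.5]
opening: 65.2
```

```bash
python3 -c "
from h import *
plan(541.1,37.3,190,1.770)"
```

```text
at [443.6 277.   29.6] t=25.50 F=[ 0.7 -2.   7.5] op=65.2
linear [-0.1939, 0.3856, -0.2669] turn [0.0008, -0.0011, 0.4163] rows 6.1 xa err deg -83
```

>>> {"api": "apply_moves", "payload": {"motion": [{"linear": [0,0,-0.04],"turn": [0,0,0],"claw": -1},{"linear": [0,0,-0.1],"turn": [0,0,0.05],"claw": -1},{"linear": [0,0,-0.18],"turn": [0,0,0.12],"claw": -1},{"linear": [-0.01,0.02,-0.24],"turn": [0,0,0.2],"claw": -1},{"linear": [-0.04,0.08,-0.267],"turn": [0,0,0.28],"claw": -1},{"linear": [-0.07,0.14,-0.267],"turn": [0,0,0.35],"claw": -1},{"linear": [-0.1,0.2,-0.267],"turn": [0,0,0.416],"claw": -1},{"linear": [-0.13,0.26,-0.267],"turn": [0,0,0.416],"claw": -1},{"linear": [-0.16,0.32,-0.267],"turn": [0,0,0.416],"claw": -1},{"linear": [-0.183,0.365,-0.267],"turn": [0,0,0.416],"claw": -1},{"linear": [-0.194,0.386,-0.267],"turn": [0,0,0.416],"claw": -1},{"linear": [-0.194,0.386,-0.267],"turn": [0,0,0.416],"claw": -1}]}}

```text
clock: 26.7
tcp_pos: [541.1, 35.0, 189.6]
tcp_rot: [0.995, 0.098, 0.001, 0.001]
ft_force: [-0.2, 0.2, -3.0]
opening: 65.1
```

```bash
python3 -c "
from h import *
plan(541.1,37.3,145,1.770)"
```

```text
at [541.1  35.  189.6] t=26.70 F=[-0.2  0.2 -3. ] op=65.1
linear [0.0006, -0.0039, 0.0743] turn [0.0007, -0.0006, -0.002] rows 0.9 xa err deg -83
```

>>> {"api": "apply_moves", "payload": {"motion": [{"linear": [0.001,-0.004,0.02],"turn": [0.001,-0.001,-0.002],"claw": -1},{"linear": [0.001,-0.004,0.055],"turn": [0.001,-0.001,-0.002],"claw": -1},{"linear": [0.001,-0.004,0.074],"turn": [0.001,-0.001,-0.002],"claw": -1},{"linear": [0.001,-0.004,0.074],"turn": [0.001,-0.001,-0.002],"claw": -1},{"linear": [0.001,-0.004,0.074],"turn": [0.001,-0.001,-0.002],"claw": -1},{"linear": [0.001,-0.004,0.074],"turn": [0.001,-0.001,-0.002],"claw": -1}]}}

```text
clock: 27.3
tcp_pos: [541.8, 38.0, 145.9]
tcp_rot: [0.995, 0.1, 0.0, -0.0]
ft_force: [0.6, 0.2, -2.6]
opening: 65.2
```

```bash
python3 -c "
from h import *
grab('wrist','w13');d=grab('scene','s13')
q=proj(d,[530,35,100])[0].astype(int);zoom('s13',(q[0]-80,q[1]-60,q[0]+80,q[1]+60),5)
plan(541.1,37.3,109,1.770)"
```

```text
at [541.8  37.7 146. ] t=27.40 F=[ 0.5 -0.6 -3.2] op=65.1
linear [-0.0014, 0.0004, 0.0616] turn [-0.0003, -0.0006, 0.0001] rows 0.7 xa err deg -83
```

View pics/w13.png

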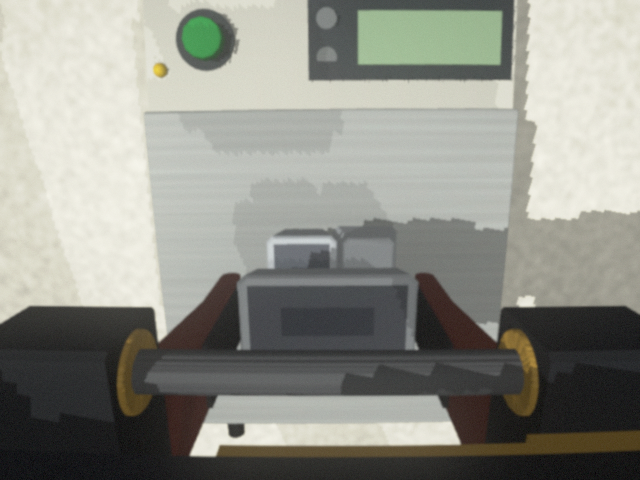

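View pics/s13z.png

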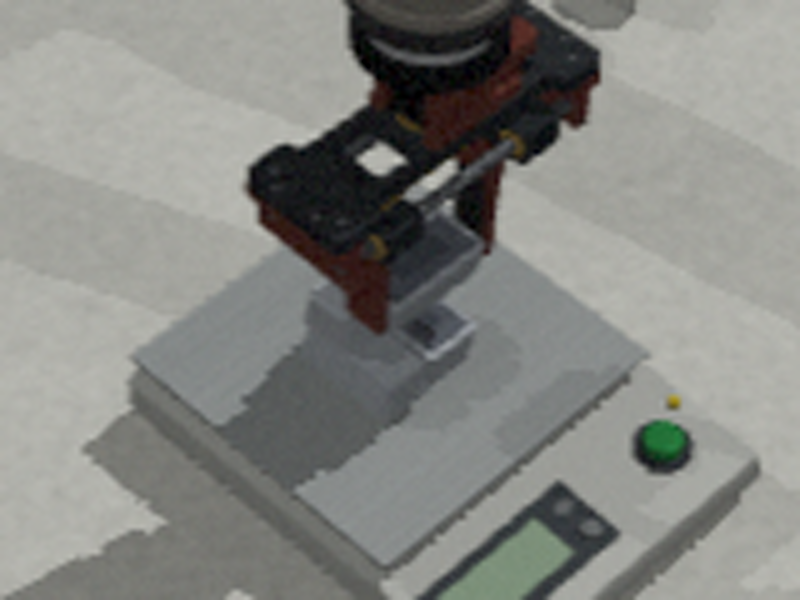

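>>> {"api": "apply_moves", "payload": {"motion": [{"linear": [-0.001,0,0.015],"turn": [0,-0.001,0],"claw": -1},{"linear": [-0.001,0,0.026],"turn": [0,-0.001,0],"claw": -1},{"linear": [-0.001,0,0.035],"turn": [0,-0.001,0],"claw": -1},{"linear": [-0.001,0,0.043],"turn": [0,-0.001,0],"claw": -1},{"linear": [-0.001,0,0.05],"turn": [0,-0.001,0],"claw": -1},{"linear": [-0.001,0,0.055],"turn": [0,-0.001,0],"claw": -1},{"linear": [-0.001,0,0.059],"turn": [0,-0.001,0],"claw": -1},{"linear": [-0.001,0,0.061],"turn": [0,-0.001,0],"claw": -1},{"linear": [-0.001,0,0.061],"turn": [0,-0.001,0],"claw": -1}]}}

```text
clock: 28.3
tcp_pos: [541.3, 37.6, 109.3]
tcp_rot: [0.995, 0.1, -0.0, -0.0]
ft_force: [0.2, 0.7, -3.9]
opening: 65.3
```

>>> {"api": "apply_moves", "payload": {"motion": [{"linear": [0,0,0.001],"turn": [0,0,0],"claw": -1},{"linear": [0,0,0.002],"turn": [0,0,0],"claw": -1},{"linear": [0,0,0.003],"turn": [0,0,0],"claw": -1},{"linear": [0,0,0.003],"turn": [0,0,0],"claw": -1}]}}

```text
clock: 28.7
tcp_pos: [541.4, 37.6, 107.7]
tcp_rot: [0.995, 0.099, -0.0, -0.0]
ft_force: [-0.5, -0.1, -2.2]
opening: 65.2
```

>>> {"api": "apply_moves", "payload": {"motion": [{"linear": [0,0,0.001],"turn": [0,0,0],"claw": -1},{"linear": [0,0,0.001],"turn": [0,0,0],"claw": -1}]}}

```text
clock: 28.9
tcp_pos: [541.5, 37.6, 107.6]
tcp_rot: [0.995, 0.099, -0.0, -0.0]
ft_force: [-2.8, -0.2, 5.1]
opening: 65.0
```

Contact made. Release and raise.

>>> {"api": "apply_moves", "payload": {"motion": [{"linear": [0,0,0],"turn": [0,0,0],"claw": 0.7},{"linear": [0,0,0],"turn": [0,0,0],"claw": 1},{"linear": [0,0,0],"turn": [0,0,0],"claw": 1},{"linear": [0,0,0],"turn": [0,0,0],"claw": 1},{"linear": [0,0,-0.02],"turn": [0,0,0],"claw": 1},{"linear": [0,0,-0.06],"turn": [0,0,0],"claw": 1},{"linear": [0,0,-0.12],"turn": [0,0,0],"claw": 1},{"linear": [0,0,-0.18],"turn": [0,0,0],"claw": 1},{"linear": [0,0,-0.18],"turn": [0,0,0],"claw": 1},{"linear": [0,0,-0.18],"turn": [0,0,0],"claw": 1}]}}

```text
clock: 29.9
tcp_pos: [542.0, 37.7, 217.0]
tcp_rot: [0.995, 0.099, 0.001, 0.0]
ft_force: [-0.6, 0.4, 0.0]
opening: 87.6
```

```bash
python3 -c "
from h import *
d=close('w14',508.3,30.6,1.77,False,78)
zoom('w14',(250,190,410,310))
import pickle;pickle.dump(d,open('w14.pkl','wb'))
d=grab('scene','s14');q=proj(d,[530,35,100])[0].astype(int);zoom('s14',(q[0]-80,q[1]-60,q[0]+80,q[1]+60),5)"
```

```text
[541.2  37.5 215.8] 29.95
```

View pics/w14.png

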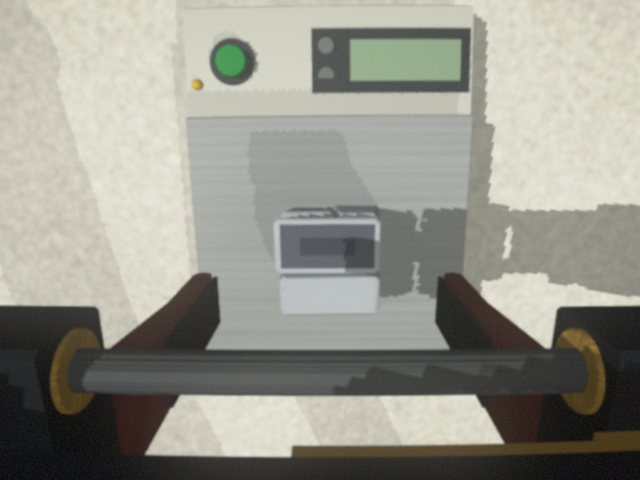

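View pics/w14z.png

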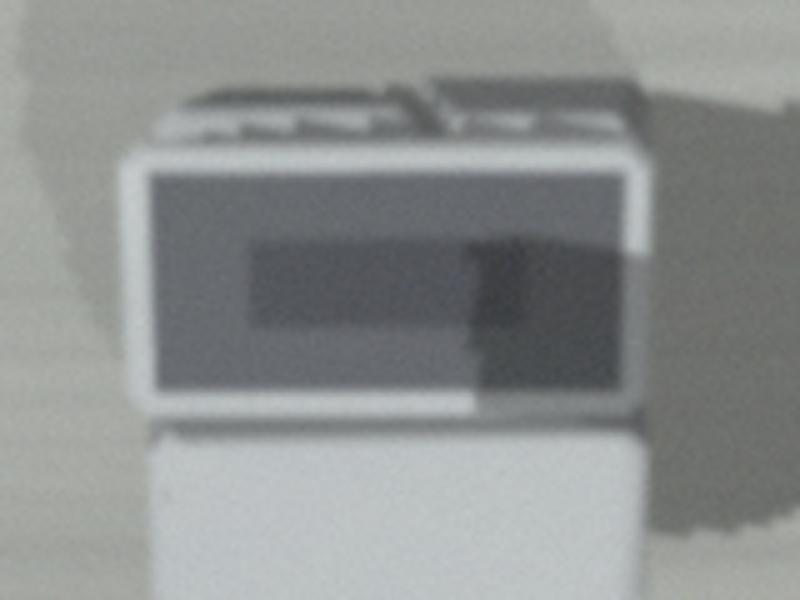

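View pics/s14z.png

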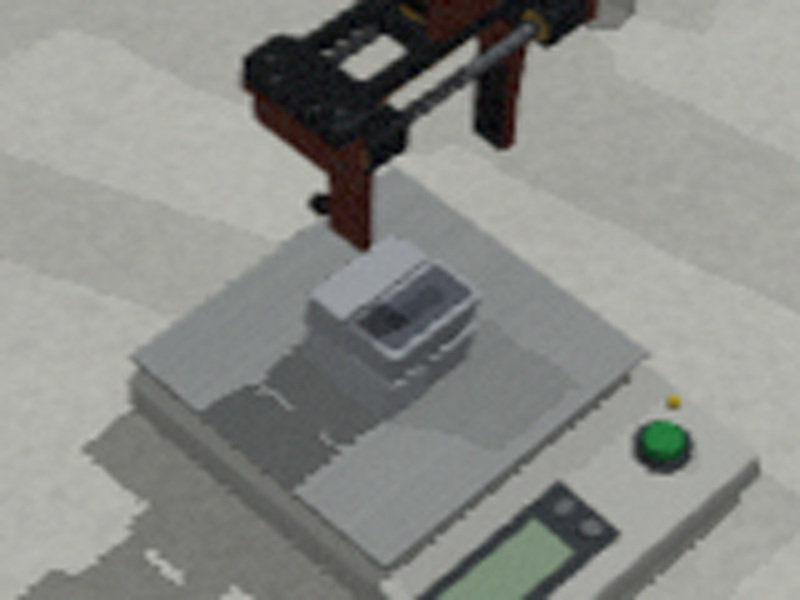

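```bash
python3 -c "
from h import *
zoom('w14',(260,230,400,330),5)"
```

```text
(no output)
```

View pics/w14z.png

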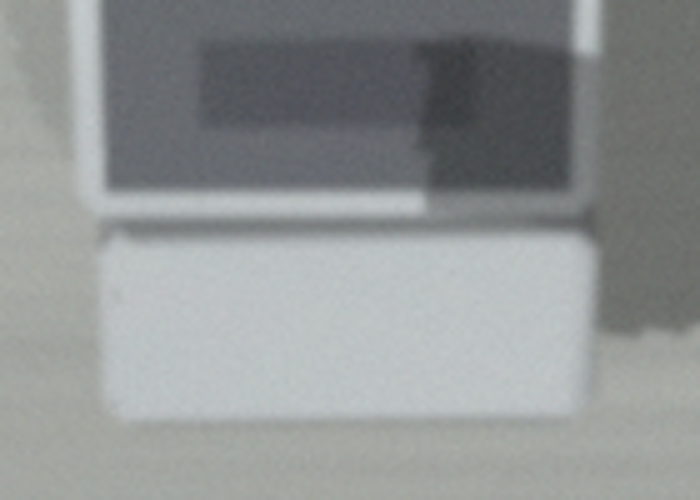

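```bash
python3 -c "
from h import *
import pickle;d=pickle.load(open('w14.pkl','rb'))
D=rectfit(unproj(d,unz([(120,146),(654,143),(640,416),(128,418)],(250,190)),102),66,36)
B=rectfit(unproj(d,unz([(99,237),(599,233),(590,416),(105,421)],(260,230)),102),63,26)
print(D,B,np.hypot(*(D[0][:2]-B[0][:2])))
P=unproj(d,[(187,117),(471,115)],54);print(P,P[0]-P[1])
c=np.array([525,32.5]);print([np.hypot(*(np.array(p)-c)).round(1) for p in(D[0][:2],B[0][:2],(528.3,16.5),(521.4,48.8))])
plan(500,-60,300)"
```

```text
(array([539.506,  38.684,  -1.371]), np.float64(0.89), array([64.4, 34.6, 63.7, 34.5])) (array([508.474,  30.812,  -1.365]), np.float64(0.58), array([62.3, 24.6, 61.9, 24.8])) 32.01489353410376
[[597.55176963 147.75007416  54.        ]
 [637.11075387 -42.08509402  54.        ]] [-39.55898424 189.83516817   0.        ]
[np.float64(15.8), np.float64(16.6), np.float64(16.3), np.float64(16.7)]
at [540.8  37.4 215. ] t=30.00 F=[-0.8  0.2 -0.2] op=87.8
linear [-0.099, 0.1457, -0.1415] turn [-0.0008, 0.0009, -0.7971] rows 8.4 xa err deg 0
```

>>> {"api": "apply_moves", "payload": {"motion": [{"linear": [0,0,-0.08],"turn": [0,0,0],"claw": 1},{"linear": [0,0.1,-0.14],"turn": [0,0,0],"claw": 1},{"linear": [0,0.3,-0.14],"turn": [0,0,0],"claw": 1},{"linear": [0,0.3,-0.14],"turn": [0,0,0],"claw": 1},{"linear": [0,0.3,-0.14],"turn": [0,0,0],"claw": 1},{"linear": [0,0.3,-0.14],"turn": [0,0,0],"claw": 1},{"linear": [0,0.3,-0.14],"turn": [0,0,0],"claw": 1},{"linear": [0,0.3,-0.14],"turn": [0,0,0],"claw": 1}]}}

```text
clock: 30.8
tcp_pos: [576.2, -137.2, 297.9]
tcp_rot: [0.995, 0.101, -0.002, -0.001]
ft_force: [1.1, -0.3, 0.2]
opening: 87.8
```

```bash
python3 -c "
from h import *
s=ctrl.observe();print(s['tcp_pos'],s['dq'].round(3))
for n in('top','scene'):
    t=grab(n,n+'f')
    q=proj(t,[525,32,90])[0].astype(int);b=(q[0]-60,q[1]-50,q[0]+60,q[1]+50);zoom(n+'f',b,5)
a=[cv2.imread(f'pics/{n}fz.png') for n in('top','scene')]
cv2.imwrite('pics/fin.png',cv2.resize(cv2.convertScaleAbs(np.hstack(a),alpha=1.2),(800,333)))"
```

```text
[ 576.18648378 -137.22403164  297.93542262] [-0.011 -0.01  -0.009 -0.002  0.002 -0.003  0.003]
```

View pics/fin.png

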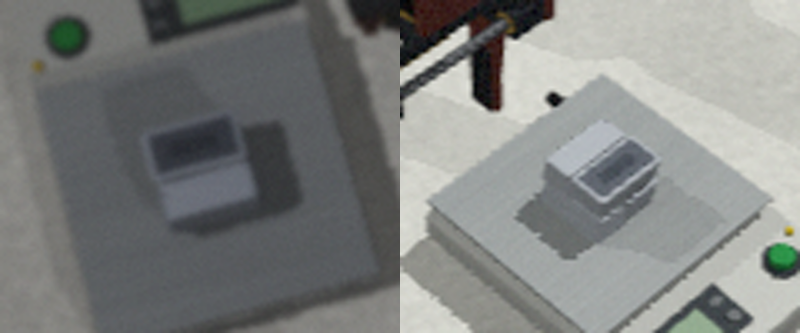

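View pics/scenef.png

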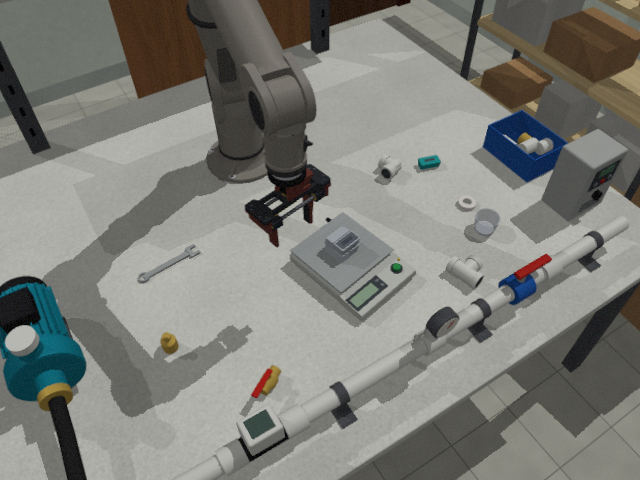

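The stack is compact and centred on the platter (scene 343,240), the key (397,268) is up, the bystanders are where they were, and the arm is clear. Handing in.

```bash
python3 -c "
from h import *
print(ctrl.hand_in())"
```

```text
the job is handed in; nothing more can be done
None
```

I zeroed the empty scale and stacked the four zinc ingots on it as two crosswise nested pairs. I handed the job in after about 31 s; no verdict was reported.

- **Zeroing:** I pressed the green key to its stop (about 18 N) with nothing on the platter. I did not go near it again, and it looks released in the last picture.
- **Lower pair:** One ingot is wide face down and one wide face up. Their centre lines measured about 32.9 mm apart in the wrist picture, with ends level within about 1 mm.
- **Upper pair:** It lies crosswise to within about 0.5°. The centre lines measured about 32.0 mm apart, with ends level within about 2 mm.
- **Position and set-down:** All four centres measured about 16–17 mm from the platter's centre. Each ingot was set down with no more than about 9 N on the platter.
- **Other things on the bench:** The last scene picture shows the bystanders and the turquoise look-alike where they were, and the arm clear of everything.

**Disagreements:** The top camera put the lower pair about 3 mm from where the wrist camera did, close to its stated 2 mm calibration. The ingot and gripper positions also differed by about 1 mm after release. Both are inside the tolerances. I checked the ingots' tilt only by eye in the pictures, and they looked level.

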